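# Sort stripped leg hardware over the drain grate

## Robot

A 6-joint arm with a two-finger parallel gripper is mounted at the origin on the work surface. World frame = base frame: x ahead of the robot, y to its left, z up, the work surface at z = 0. Lengths are in m, angles in rad, forces in N, time in s.
With the tool pointing down it reaches from about 0.4 to 0.825 m from the base axis. Payload 7 kg.
Tool frame: the origin (TCP) lies at the very end of the fingers, on their centre line; the grasp point (between the pads) lies 19 mm behind it; y points along the fingers, x is the direction in which the jaws open and shut, and the axes are right-handed (so a half turn about y gives the same grasp; the last joint's range is limited). The gripper opens to 85 mm and grips with 20 to 120 N. Pads are 22 mm wide; open, the fingers measure 114 mm over their backs; the gripper's body (76 mm by 85 mm) begins 54 mm behind the grasp point. The pads swing forward as they close: fully open they stand 13 mm farther back than shut.
Start: joints at [1.637, 0.359, 0.012, 0, -1.224, -0.288], TCP at [0.149, 0.658, 0.231] pointing down, gripper open.
Joint ranges: [-3.07, 3.07], [-1.43, 2.12], [-1.02, 1.25], [-3.03, 1.67], [-3.05, -0], [-3.03, 3.03]. Speed limits (rad/s): [2.39, 2.39, 3.01, 3.14, 3.14, 3.14].

## Interface

Orientations are given as a unit quaternion [x, y, z, w].
In Python, from station import arm gives the robot as it stands. The module is installed in compiled form; this text tells all that it offers.
- The arm moves only by the shell command python3 -m jog 'ROWS'. ROWS is JSON, a list of rows, each a list of 3 entries, a list of its own where there are three numbers: the shift along the tool's x, y, z as a fraction of full scale, then the turn, a rotation vector about the tool's x, y, z as a fraction of full scale, then the opening, from -1 (shut) to 1 (fully open). A call has 1 to 20 rows; each row is the pose to reach, as a shift and turn from the pose measured when the call began, along the tool's axes at that moment; what a row does not reach only later rows make up. Full scale, the value 1, is 100 mm for a shift and 60 degrees for a turn. A row lasts 1/12 s, in which the tool goes at most 41.7 mm and 7.16 degrees, less where a joint would pass 70% of its speed; a pose out of reach is approached as far as the arm can. A call with a number of a shift or a turn outside -1 to 1 is refused whole. A call with a gripper value outside its range is refused whole. The fingers move at their own pace and stop on an object; the grip force is fixed at half the most. Time passes only in rows, so rows that repeat a pose let the fingers close. It gives the time, the measured TCP pose, the force and the opening at its end, in the units of the state.
- arm.sense(): the state, without advancing time (a new reading comes with each control period).
- arm.snapshot(name): name is "scene" or "side" or "wrist"; returns a dict with "img" (384x512x3 uint8, blue, green, red), "depth" (384x512 float32, m along the optical axis (not along the pixel's ray), 0 where there is no reading), "K" (3x3 intrinsics, pixels), "k1" (the pictures are not rectified: a ray, as slopes to the right and down, at radius r is drawn at 1 + k1 r^2 times it, then the intrinsics apply), "view" (4x4, takes a point from world to camera coordinates); the wrist camera has in their place "T_tool_cam" (4x4, takes a point from camera to tool coordinates, whose origin is the TCP and whose axes are the tool frame's). Camera axes: x right, y down, z forward; pixel columns grow to the right and rows downward; lengths in m; the calibration is good to about 2 mm. A picture is of the moment at which its call begins: read the wrist's pose just before it.
- arm.hand_in(): hands the job in, once; it reports no verdict.
The state is a dict: "time_s": time; "joints": joint angles; "joint_vel": joint speeds; "tau": joint torques, N m; "ee_pos": TCP position; "tcp_rot": TCP orientation; "ft_force": force on the tool from outside, world axes, zero at the start; "ft_torque": the same for the moment, N m; "finger_gap": opening from 0.0 (shut) to 1.0 (fully open).
Only numpy, scipy, OpenCV 4.12 (cv2) and the standard library are available. Lean on these libraries where they do the work, as an engineer would, in place of code of your own. Each camera call takes 0.05 s, during which the arm holds its last target.

## Task

The hardware from a stripped-down artificial leg is waiting in the tip pan of the drain rack: lift the pan's bar to tip it all out onto the grate, so that the nuts and screws drop through into the catch tray (help down any that hang up), and lower the empty pan back down without letting it slam. Then pick the two big couplings (the tube clamp and the receiver) off the bars and put them in the grey parts box. Leave everything else on the bench where it is.

Things in the scene. Friction and masses are not known exactly. Their poses are not given: they have to be found in the camera images.
- pan (a joint): Tilt of the sheet-steel tip pan in rad: 0 = lying level on its posts, 1.3 = tipped up against its stop, pouring onto the grate. The hinge is free-running and has no catch: empty, the pan drops back down by itself from anywhere below about 1.1 rad if let go, and leans against its stop from above that, so it has to be brought down by its bar
- pan_bar (a point): Middle of the pan's lift bar: round steel bar 12 mm thick, parallel to the hinge line, 120 mm free between end brackets. It is 50 mm behind the pan's back wall and level with its rim, 160 mm above the bench with the pan down, free space below. It lies 225 mm behind and 75 mm above the hinge line and swings about it up to about 325 mm. 5 N lifts it; it turns easily in the fingers.
- hinge (a point): Middle of the pan's hinge line, on the grate frame's edge, 85 mm above the bench. x along it, y level towards the bar. The pouring lip is 40 mm straight above it with the pan down and swings out over the grate as the pan tips. Pan inside: 150 wide, 175 mm long, floor 10 mm below the lip with a 12 degree ramp up to it, walls 45 mm on three sides. Things slide out from 0.7 to 1.1 rad.
- grate (a point): Middle of the grate, at the bars' tops, 72 mm above the bench. Five 5 mm square bars on edge run along y, 25 mm apart, in a frame 186 x 186 mm inside, its edges 12 mm above the bars; hinge cheeks at x = +-100 mm, y = 81 to 115 mm stand 23 mm above the bars. The catch tray's floor is 60 mm below. x is across the bars, y along them to the pan. The rack is fixed.
- clamp_c (a point): Centre of the tube clamp, an aluminium coupling: cylinder 40 mm in diameter and 48 mm long along its z, with a clamping ear on its +y side, 12 mm out, 18 mm wide, on the upper half. Good to grip across x (the round sides) or along z (the flat ends). 130 g. Starts standing in the pan, z up.
- clamp: The tube clamp as a body (origin at the middle of its lower end, 24 mm from its centre along -z).
- receiver_c (a point): Centre of the receiver, a square dark steel coupling 40 x 40 x 38 mm (38 along its z; the last 8 mm at +z is a round boss 34 mm in diameter). Can be gripped across x, y or z. 140 g. Starts standing in the pan, z up.
- receiver: The receiver as a body (origin at the middle of its underside, 19 mm from its centre along -z).
- parts_box_in (a point): Middle of the inner floor of the open grey plastic parts box, 180 x 140 mm outside (x, y of the box), walls 4 mm thick and 50 mm high, floor 4 mm above the bench. Fixed.
- foot: Bystander: skin-coloured prosthetic foot standing on the bench, about 190 x 70 mm, 110 mm high. Origin under its middle.
- screwdriver: Bystander: screwdriver lying on the bench, 200 mm long. Origin under its middle.
- tin: Bystander: closed steel tin, 80 mm in diameter, 95 mm high. Origin at the middle of its underside.
- pylon: Bystander: aluminium leg tube 30 mm in diameter with a square block at each end, lying on the bench, 234 mm long, 40 mm high. Origin under its middle.
- nut0_c (a point): Centre of a steel hex nut, 17 mm across the flats, 20 mm across the corners, 8 mm thick, 11 g. Starts lying in the pan; passes between the bars.
- screw0_c (a point): Centre of a short socket-head screw, 22 mm long (its y axis), head 13 mm in diameter, shank 8 mm, 13 g. Starts lying in the pan; passes between the bars.
- nut1_c (a point): Centre of a steel hex nut, 17 mm across the flats, 20 mm across the corners, 8 mm thick, 11 g. Starts lying in the pan; passes between the bars.
- screw1_c (a point): Centre of a short socket-head screw, 22 mm long (its y axis), head 13 mm in diameter, shank 8 mm, 13 g. Starts lying in the pan; passes between the bars.
- nut2_c (a point): Centre of a steel hex nut, 17 mm across the flats, 20 mm across the corners, 8 mm thick, 11 g. Starts lying in the pan; passes between the bars.
- screw2_c (a point): Centre of a short socket-head screw, 22 mm long (its y axis), head 13 mm in diameter, shank 8 mm, 13 g. Starts lying in the pan; passes between the bars.

How it is judged:
On the way, in this order (a step that is already met when the one before it is completed fails the run):
1. the pan is tipped up (value of joint pan above 0.7 rad), for 0.1 s.
2. the pan is back down and both couplings lie on the grate (value of joint pan below 0.05 rad and x of clamp_c in the frame of grate between -0.096 and 0.096 m and y of clamp_c in the frame of grate between -0.096 and 0.096 m and z of clamp_c in the frame of grate between 0.006 and 0.045 m and x of receiver_c in the frame of grate between -0.096 and 0.096 m and y of receiver_c in the frame of grate between -0.096 and 0.096 m and z of receiver_c in the frame of grate between 0.006 and 0.045 m), for 0.2 s.
At the end, for the whole second after the job is handed in: Both couplings are at rest inside the parts box (centres inside its walls and less than 40 mm above its floor), every nut and screw is in the catch tray (centre at least 10 mm below the bars' tops, inside the frame), and the pan is down (under 0.05 rad) (x of clamp_c in the frame of parts_box_in between -0.086 and 0.086 m and y of clamp_c in the frame of parts_box_in between -0.066 and 0.066 m and z of clamp_c in the frame of parts_box_in between 0 and 0.04 m and linear speed of each of clamp, receiver below 0.03 m/s and x of receiver_c in the frame of parts_box_in between -0.086 and 0.086 m and y of receiver_c in the frame of parts_box_in between -0.066 and 0.066 m and z of receiver_c in the frame of parts_box_in between 0 and 0.04 m and x of nut0_c in the frame of grate between -0.094 and 0.094 m and y of nut0_c in the frame of grate between -0.094 and 0.094 m and z of nut0_c in the frame of grate between -0.075 and -0.01 m and x of screw0_c in the frame of grate between -0.094 and 0.094 m and y of screw0_c in the frame of grate between -0.094 and 0.094 m and z of screw0_c in the frame of grate between -0.075 and -0.01 m and x of nut1_c in the frame of grate between -0.094 and 0.094 m and y of nut1_c in the frame of grate between -0.094 and 0.094 m and z of nut1_c in the frame of grate between -0.075 and -0.01 m and x of screw1_c in the frame of grate between -0.094 and 0.094 m and y of screw1_c in the frame of grate between -0.094 and 0.094 m and z of screw1_c in the frame of grate between -0.075 and -0.01 m and x of nut2_c in the frame of grate between -0.094 and 0.094 m and y of nut2_c in the frame of grate between -0.094 and 0.094 m and z of nut2_c in the frame of grate between -0.075 and -0.01 m and x of screw2_c in the frame of grate between -0.094 and 0.094 m and y of screw2_c in the frame of grate between -0.094 and 0.094 m and z of screw2_c in the frame of grate between -0.075 and -0.01 m and value of joint pan below 0.05 rad); the robot touches nothing.
It fails at once if the pan slams down (comes down faster than 4.2 rad/s, as when let go more than about 45 mm up at the bar) (velocity of joint pan below -4.2 rad/s).
It fails at once if the foot, screwdriver, tin or leg tube is moved more than 30 mm (distance of any of foot, screwdriver, tin, pylon from where it was at the start of the episode above 0.03 m).
It also fails if it takes over 67 s, if anything falls off the work surface, if the arm or the gripper's body presses on something with over 40 N, if the wrist force passes 120 N, or if a joint passes its speed limit or range.

## Working session

There is one attempt and no reset: what is moved stays moved. The work goes in short steps, Python scripts to look and compute and a shell command to move; the robot and the scene stay as the last step left them, time stands still between calls to the robot, and variables do not carry over. Pictures are saved under pics/ and viewed, and the job is handed in when it is done.

```bash
mkdir -p pics; cat > h.py <<'E'
import numpy as np, cv2
from station import arm
from scipy.spatial.transform import Rotation as R
def snap(n,f):
    s=arm.sense(); d=arm.snapshot(n); cv2.imwrite('pics/'+f+'.png',d['img'])
    if 'view' not in d:
        T=np.eye(4);T[:3,:3]=R.from_quat(s['tcp_rot']).as_matrix();T[:3,3]=s['ee_pos']
        d['T']=T@d['T_tool_cam']
    else: d['T']=np.linalg.inv(d['view'])
    np.savez('pics/'+f+'.npz',**{k:d[k] for k in('img','depth','K','k1','T')})
    return d
def load(f): return np.load('pics/'+f+'.npz')
def ray(d,u,v):
    K=d['K'];x=(u-K[0,2])/K[0,0];y=(v-K[1,2])/K[1,1];k=float(d['k1']);a,b=x,y
    for _ in range(30):
        q=1+k*(a*a+b*b);a,b=x/q,y/q
    return np.array([a,b,1.])
def pt(d,u,v,dep=None):
    D=d['depth'];
    if dep is None:
        p=D[int(v)-1:int(v)+2,int(u)-1:int(u)+2];p=p[p>0];dep=np.median(p) if len(p) else 0
    return (d['T']@np.append(ray(d,u,v)*dep,1))[:3]
def ptz(d,u,v,z):
    r=d['T'][:3,:3]@ray(d,u,v);o=d['T'][:3,3];return o+r*(z-o[2])/r[2]
def proj(d,p):
    c=np.linalg.inv(d['T'])@np.append(p,1);a=c[:2]/c[2];q=1+float(d['k1'])*(a@a)
    return d['K'][:2,:2]@(a*q)+d['K'][:2,2]
def cloud(d):
    D=d['depth'];v,u=np.nonzero(D>0);K=d['K'];x=(u-K[0,2])/K[0,0];y=(v-K[1,2])/K[1,1];k=float(d['k1']);a,b=x,y
    for _ in range(30):
        q=1+k*(a*a+b*b);a,b=x/q,y/q
    P=np.c_[a,b,np.ones_like(a)]*D[v,u][:,None]
    return P@d['T'][:3,:3].T+d['T'][:3,3],u,v
def crop(f,u0,v0,u1,v1,o,sc=None):
    i=cv2.imread('pics/'+f+'.png')[v0:v1,u0:u1]
    sc=sc or min(800/(u1-u0),600/(v1-v0));cv2.imwrite('pics/'+o+'.png',cv2.resize(i,None,fx=sc,fy=sc,interpolation=cv2.INTER_CUBIC))
def st():
    s=arm.sense();print('t',round(s['time_s'],2),'p',np.round(s['ee_pos'],4),'q',np.round(s['tcp_rot'],4),'F',np.round(s['ft_force'],1),'gap',round(s['finger_gap'],3),'j',np.round(s['joints'],3))
    print('axes x',np.round(R.from_quat(s['tcp_rot']).as_matrix()[:,0],3),'y',np.round(R.from_quat(s['tcp_rot']).as_matrix()[:,1],3),'z',np.round(R.from_quat(s['tcp_rot']).as_matrix()[:,2],3))
def rel(pos=None,x=None,y=None):
    # shift/turn fractions from present pose to target pos, axes
    s=arm.sense();M=R.from_quat(s['tcp_rot']).as_matrix()
    if pos is not None: print('shift',np.round(M.T@(np.array(pos)-s['ee_pos'])/0.1,3))
    if x is not None:
        y=np.array(y)/np.linalg.norm(y);x=np.array(x)-np.dot(x,y)*y;x/=np.linalg.norm(x)
        N=np.c_[x,y,np.cross(x,y)];print('turn',np.round(R.from_matrix(M.T@N).as_rotvec()/np.radians(60),3))
E
python3 - <<'E'
from h import *
st()
for n in('scene','side','wrist'): snap(n,n+'0')
E
```

```text
t 0.0 p [0.1484 0.658  0.2303] q [ 0.442  -0.5519  0.5527 -0.4411] F [-0.   0.9 -1. ] gap 1.002 j [ 1.637  0.359  0.011 -0.    -1.224 -0.288]
axes x [-0.22  -0.975  0.002] y [-0.    -0.002 -1.   ] z [ 0.975 -0.22   0.   ]
```

View pics/scene0.png

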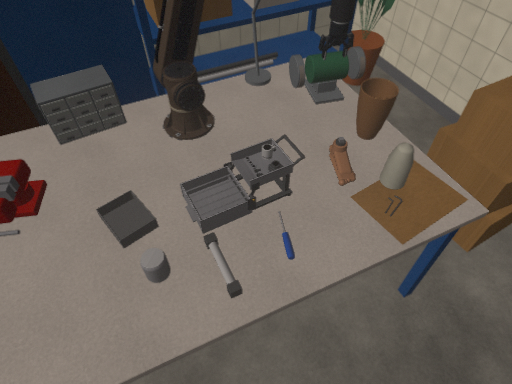

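View pics/side0.png

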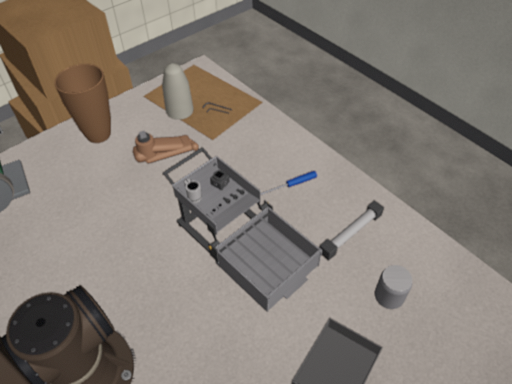

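View pics/wrist0.png

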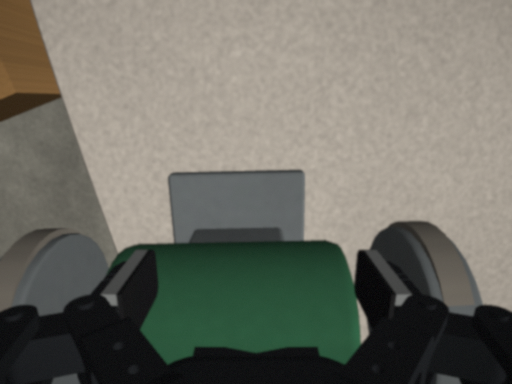

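The scene picture shows the rack around (245,185), with the pan at (262,162), its bar at (288,150), the box at (127,217), the tin at (154,265), the tube at (222,265) and the screwdriver at (287,235). In the side view the pan is at (217,192) with its bar at (188,165), and the grate is at (268,258). The wrist camera is looking at a green bench grinder under the gripper.

```bash
python3 - <<'E'
from h import *
crop('scene0',170,120,320,240,'c1');crop('side0',150,130,350,310,'c2')
crop('scene0',80,170,320,310,'c3')
E
```

```text
(no output)
```

View pics/c1.png

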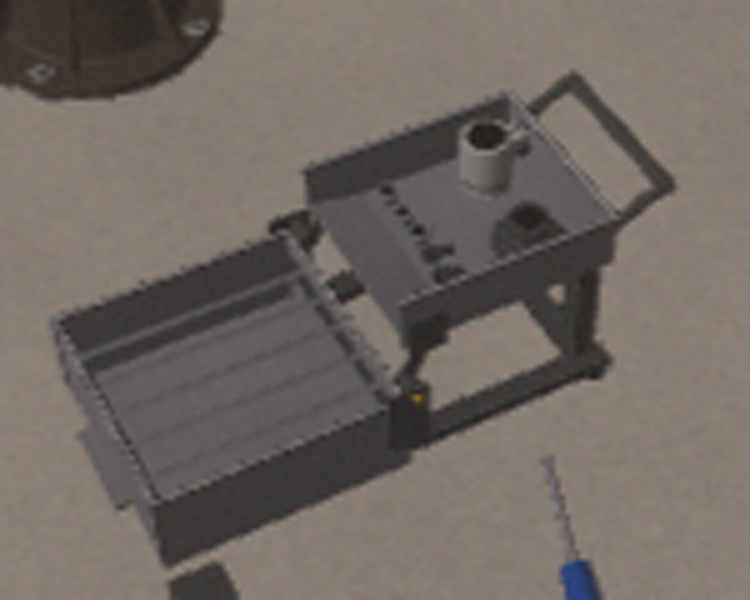

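View pics/c2.png

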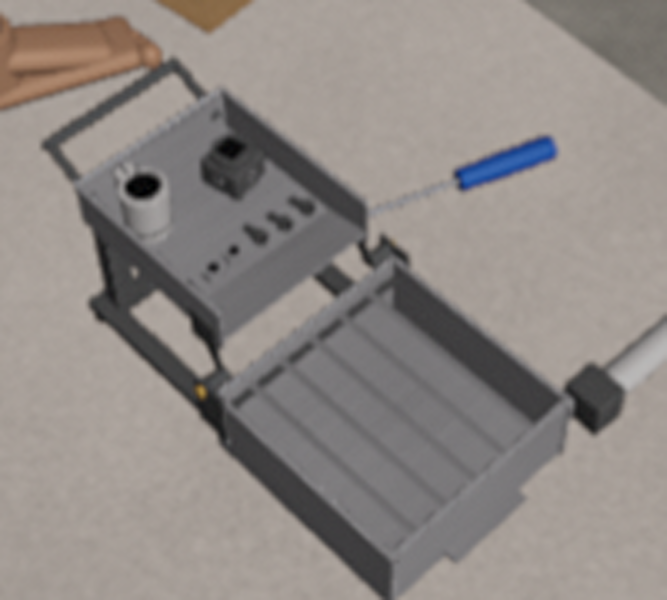

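```bash
python3 - <<'E'
from h import *
a=load('scene0');b=load('side0')
for n,d,l in(('sc',a,[(285,135.6),(303.6,157)]),('si',b,[(202.5,149.5),(163.5,174)])):
  for u,v in l: print(n,'bar',ptz(d,u,v,.16).round(3), pt(d,u,v).round(3))
for u,v in[(181.4,184),(203,220),(249,199),(227,167)]: print('frame sc',ptz(a,u,v,.084).round(3),pt(a,u,v).round(3))
for u,v in[(217.5,252),(268,308),(320,252),(268.5,209.5)]: print('frame si',ptz(b,u,v,.084).round(3))
print('clamp', pt(b,193,197), 'rec',pt(b,219,176))
E
```

```text
sc bar [0.435 0.268 0.16 ] [0.437 0.267 0.162]
sc bar [0.568 0.274 0.16 ] [0.57  0.272 0.162]
si bar [0.565 0.269 0.16 ] [0.563 0.266 0.163]
si bar [0.43  0.263 0.16 ] [0.43  0.263 0.16 ]
frame sc [ 0.433 -0.159  0.084] [ 0.431 -0.159  0.082]
frame sc [ 0.622 -0.142  0.084] [ 0.619 -0.142  0.079]
frame sc [0.605 0.037 0.084] [0.611 0.035 0.092]
frame sc [0.424 0.026 0.084] [0.42  0.027 0.079]
frame si [0.415 0.014 0.084]
frame si [ 0.41  -0.186  0.084]
frame si [ 0.612 -0.157  0.084]
frame si [0.603 0.031 0.084]
clamp [0.45229656 0.16147414 0.13844475] rec [0.54217828 0.16416137 0.15320666]
```

View pics/c3.png

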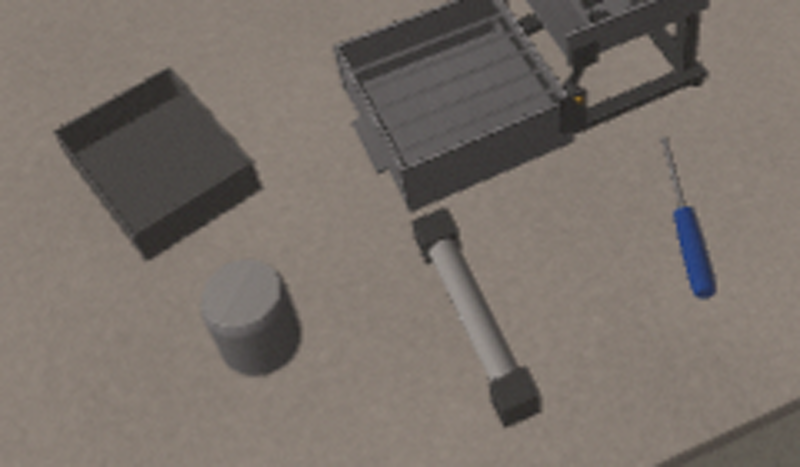

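```bash
python3 - <<'E'
from h import *
a=load('scene0');b=load('side0')
for u,v in[(97.1,209.6),(131,191),(158,225.5),(124.4,247.4)]: print('box sc',ptz(a,u,v,.05).round(3),pt(a,u,v).round(3))
print('lamp',ptz(a,258,75,0).round(3),pt(a,255,30).round(3),pt(a,262,3).round(3)); print('foot',pt(a,341,142),'tube',pt(a,235,287),pt(a,211,240),'scr',pt(a,290,245),pt(a,281,213),'tin',pt(a,153,258))
P,u,v=cloud(a);Q,_,_=cloud(b)
for P in(P,Q):
  m=(abs(P[:,2]-.16)<.015)&(P[:,0]>.4)&(P[:,0]<.6)&(P[:,1]>.24)&(P[:,1]<.3);p=P[m];print('bar pts',m.sum(),p.min(0),p.max(0), np.polyfit(p[:,0],p[:,1],1))
  # rim z ~.16
  m=(abs(P[:,2]-.16)<.006)&(P[:,0]>.35)&(P[:,0]<.7)&(P[:,1]>.0)&(P[:,1]<.3);p=P[m];print('rim',p.min(0).round(3),p.max(0).round(3))
  r=cv2.minAreaRect(p[:,:2].astype(np.float32)*1000);print(r)
  m=(P[:,2]>.077)&(P[:,2]<.095)&(P[:,0]>.38)&(P[:,0]<.66)&(P[:,1]>-.2)&(P[:,1]<.03);p=P[m]
  print('frame',cv2.minAreaRect(p[:,:2].astype(np.float32)*1000))
  m=(P[:,2]>.042)&(P[:,2]<.06)&(P[:,0]>.3)&(P[:,0]<.65)&(P[:,1]>-.55)&(P[:,1]<-.22)
  if m.any():print('box',cv2.minAreaRect(P[m][:,:2].astype(np.float32)*1000))
E
```

```text
box sc [ 0.391 -0.465  0.05 ] [ 0.387 -0.466  0.046]
box sc [ 0.355 -0.336  0.05 ] [ 0.35  -0.337  0.046]
box sc [ 0.552 -0.287  0.05 ] [ 0.519 -0.287  0.007]
box sc [ 0.591 -0.41   0.05 ] [ 0.557 -0.416  0.003]
lamp [-0.225  0.465  0.   ] [-0.234  0.453  0.243] [-0.608  0.672  0.192]
foot [0.50350063 0.49133334 0.09662376] tube [ 0.87283735 -0.13260496  0.03981438] [ 0.67974482 -0.13966402  0.03861469] scr [0.8038005  0.09932286 0.02276947] [ 6.54607162e-01  1.44176008e-01 -6.33915011e-04] tin [ 0.70089264 -0.33245769  0.09495419]
bar pts 132 [0.42984506 0.24094114 0.14695196] [0.5726297  0.27713727 0.16794298] [0.0283877  0.24909219]
rim [0.423 0.041 0.154] [0.591 0.277 0.166]
((506.036376953125, 160.52752685546875), (160.740234375, 231.47235107421875), 2.943143367767334)
frame ((518.7774047851562, -62.52648162841797), (203.67408752441406, 195.01705932617188), 2.968820333480835)
box ((451.04644775390625, -377.8476257324219), (185.60763549804688, 142.5779571533203), 16.000608444213867)
bar pts 270 [0.42846493 0.24068491 0.14817524] [0.57194161 0.27775692 0.17156813] [0.03336146 0.24692668]
rim [0.425 0.039 0.154] [0.589 0.278 0.166]
((505.6376037597656, 159.17103576660156), (159.17520141601562, 232.4971160888672), 3.3741118907928467)
frame ((517.5347290039062, -63.57414245605469), (202.40521240234375, 195.19912719726562), 3.1572189331054688)
box ((450.1253356933594, -377.41522216796875), (181.3172149658203, 141.93177795410156), 16.818397521972656)
```

```bash
python3 -m jog '[[[0,-0.4,0],[0,0,0],0],[[0.7,-0.5,1],[0,0,0],0],[[0.7,-0.5,1],[0,0,0],0],[[0.7,-0.5,1],[0,0,0],0],[[0.7,-0.5,1],[0,0,0],0]]'; python3 -m jog '[[[0.7,0,1],[0,0,0],0],[[0.7,0,1],[0,0,0],0],[[0.7,0,1],[0,0,0],0],[[0.7,0,1],[0,0,0],0]]';python3 -m jog '[[[0.7,0,1],[0,0,0],0],[[0.7,0,1],[0,0,0],0],[[0.7,0,1],[0,0,0],0],[[0.7,0,1],[0,0,0],0]]'
python3 - <<'E'
from h import *
st();rel([.5,.27,.25],[.054,-.9985,0],[0,0,-1])
E
```

```text
time_s: 0.57
ee_pos: [0.2337, 0.5639, 0.2823]
tcp_rot: [0.441, -0.553, 0.553, -0.441]
ft_force: [-0.7, 0.7, 0.6]
finger_gap: 0.499
time_s: 0.9
ee_pos: [0.3184, 0.469, 0.2829]
tcp_rot: [0.44, -0.553, 0.554, -0.44]
ft_force: [-1.0, 0.6, 0.5]
finger_gap: 0.497
time_s: 1.23
ee_pos: [0.4028, 0.374, 0.2832]
tcp_rot: [0.439, -0.554, 0.555, -0.439]
ft_force: [-1.3, 0.2, 0.8]
finger_gap: 0.499
t 1.23 p [0.4028 0.374  0.2832] q [ 0.4392 -0.5536  0.555  -0.4387] F [-1.3  0.2  0.8] gap 0.499 j [ 1.106  0.122 -0.184  0.002 -1.266  0.233]
axes x [-0.229 -0.973  0.002] y [ 0.001 -0.002 -1.   ] z [ 0.973 -0.229  0.001]
shift [0.789 0.334 1.184]
turn [-0.001 -0.272  0.002]
```

```bash
python3 -m jog '[[[0.7,0.1,1],[0,-0.12,0],0],[[0.7,0.1,1],[0,-0.24,0],0],[[0.79,0.2,1],[0,-0.27,0],0],[[0.79,0.2,1],[0,-0.27,0],0],[[0.79,0.2,1],[0,-0.27,0],0]]'
python3 - <<'E'
from h import *
st();rel([.5,.27,.141],[.054,-.9985,0],[0,0,-1]);snap('wrist','w1')
E
```

```text
time_s: 1.65
ee_pos: [0.4829, 0.2709, 0.262]
tcp_rot: [0.513, -0.487, 0.488, -0.511]
ft_force: [-0.1, 0.2, -0.2]
finger_gap: 0.498
t 1.65 p [0.4829 0.2709 0.262 ] q [ 0.5132 -0.4872  0.4884 -0.5106] F [-0.1  0.2 -0.2] gap 0.498 j [ 0.866  0.142 -0.209  0.002 -1.224  0.752]
axes x [ 0.048 -0.999  0.004] y [-0.001 -0.004 -1.   ] z [ 0.999  0.048 -0.001]
shift [0.013 1.21  0.172]
turn [ 0.001 -0.006  0.004]
```

View pics/w1.png

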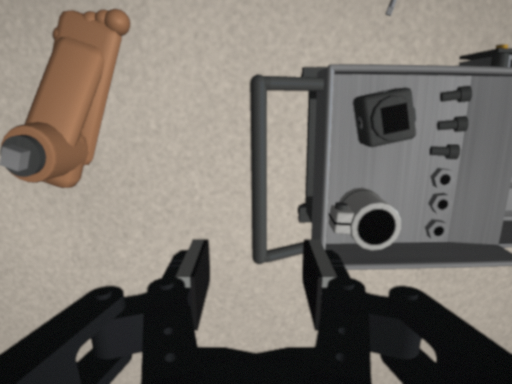

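The wrist view shows the bar running from (259,84) to (261,256), with the back wall at column 310. The clamp is at (375,222) and the receiver at (390,115). Three screws and three nuts are at columns 430–460.

```bash
python3 - <<'E'
from h import *
d=load('w1')
for u,v in[(259,84),(260,120),(260,168),(261,220),(261,256)]: print(ptz(d,u,v,.164).round(4),pt(d,u,v).round(4))
E
```

```text
[0.5643 0.2722 0.164 ] [0.5642 0.2722 0.1652]
[0.5401 0.2702 0.164 ] [0.5402 0.2703 0.1658]
[0.5059 0.2685 0.164 ] [0.5062 0.2685 0.1655]
[0.4659 0.2656 0.164 ] [0.4664 0.2657 0.1655]
[0.4359 0.264  0.164 ] [0.4365 0.2641 0.1652]
```

```bash
python3 -m jog '[[[0.03,0.2,0.17],[0,-0.006,0],0],[[0.03,0.6,0.17],[0,-0.006,0],0],[[0.03,0.95,0.17],[0,-0.006,0],0],[[0.03,0.95,0.17],[0,-0.006,0],0]]'
python3 - <<'E'
from h import *
st();rel([.5,.268,.141],[.058,-.9985,0],[0,0,-1])
E
```

```text
time_s: 2.03
ee_pos: [0.496, 0.2679, 0.161]
tcp_rot: [0.518, -0.487, 0.486, -0.508]
ft_force: [-1.0, -0.7, -1.3]
finger_gap: 0.497
t 2.03 p [0.496  0.2679 0.161 ] q [ 0.5178 -0.4866  0.4864 -0.5085] F [-1.  -0.7 -1.3] gap 0.497 j [ 8.420e-01  2.410e-01 -3.250e-01 -1.000e-03 -1.018e+00  7.820e-01]
axes x [ 0.053 -0.999  0.009] y [-0.009 -0.009 -1.   ] z [ 0.999  0.053 -0.01 ]
shift [-0.001  0.2    0.042]
turn [ 0.009 -0.005  0.008]
```

```bash
python3 -m jog '[[[0,0.2,0.04],[0,0,0],0],[[0,0.2,0.04],[0,0,0],0],[[0,0.2,0.04],[0,0,0],-1],[[0,0.2,0.04],[0,0,0],-1],[[0,0.2,0.04],[0,0,0],-1],[[0,0.2,0.04],[0,0,0],-1],[[0,0.2,0.04],[0,0,0],-1],[[0,0.2,0.04],[0,0,0],-1]]'
python3 - <<'E'
from h import *
st()
s=arm.sense();M=R.from_quat(s['tcp_rot']).as_matrix();p=s['ee_pos']
a0=np.arctan2(75,225);yd=np.array([-.058,.998,0])
for t in np.arange(0,1.3,.1):
  r=.2372;dy=r*(np.cos(a0+t)-np.cos(a0));dz=r*(np.sin(a0+t)-np.sin(a0))
  print(round(t,1),(M.T@(yd*dy+np.array([0,0,dz]))*10).round(3))
E
```

```text
time_s: 2.7
ee_pos: [0.5006, 0.2692, 0.1435]
tcp_rot: [0.516, -0.486, 0.486, -0.51]
ft_force: [-2.4, 1.7, 7.1]
finger_gap: 0.12
t 2.7 p [0.5006 0.2692 0.1435] q [ 0.5164 -0.4863  0.4863 -0.5102] F [-2.4  1.7  7.1] gap 0.12 j [ 0.837  0.263 -0.34  -0.    -0.977  0.788]
axes x [ 0.054 -0.999  0.006] y [-0.006 -0.006 -1.   ] z [ 0.999  0.054 -0.006]
0.0 [0. 0. 0.]
0.1 [ 0.087 -0.22  -0.001]
0.2 [ 0.196 -0.431 -0.002]
0.3 [ 0.326 -0.63  -0.003]
0.4 [ 0.474 -0.814 -0.003]
0.5 [ 0.641 -0.983 -0.004]
0.6 [ 0.823 -1.135 -0.004]
0.7 [ 1.02  -1.267 -0.004]
0.8 [ 1.228 -1.379 -0.004]
0.9 [ 1.447 -1.47  -0.004]
1.0 [ 1.674 -1.539 -0.003]
1.1 [ 1.907 -1.584 -0.003]
1.2 [ 2.143e+00 -1.606e+00 -2.000e-03]
```

```bash
python3 -m jog '[[[0.04,-0.11,0],[0,0,0],-1],[[0.09,-0.22,0],[0,0,0],-1],[[0.14,-0.33,0],[0,0,0],-1],[[0.2,-0.43,0],[0,0,0],-1],[[0.26,-0.53,0],[0,0,0],-1],[[0.33,-0.63,0],[0,0,0],-1],[[0.4,-0.72,0],[0,0,0],-1],[[0.47,-0.81,0],[0,0,0],-1],[[0.56,-0.9,0],[0,0,0],-1],[[0.64,-0.98,0],[0,0,0],-1],[[0.64,-0.98,0],[0,0,0],-1]]'
cat > arc.py <<'E'
from h import *
import sys
st();snap('side',sys.argv[1])
s=arm.sense();M=R.from_quat(s['tcp_rot']).as_matrix();p=s['ee_pos']
H=np.array([.5006,.2692,.1435])-np.array([-.058,.998,0])*.225-[0,0,.075]
yd=np.array([-.058,.998,0]);q=p-H;t0=np.arctan2(q[2],q@yd);a0=np.arctan2(75,225)
print('tilt',t0-a0,'r',np.hypot(q[2],q@yd))
for t in np.arange(0,1.3,.05):
  P=H+.2372*(yd*np.cos(a0+t)+np.array([0,0,np.sin(a0+t)]));sh=M.T@(P-p)*10
  if abs(sh).max()<1:print(round(t,2),sh.round(3))
E
python3 arc.py s1
```

```text
time_s: 3.62
ee_pos: [0.5043, 0.2057, 0.245]
tcp_rot: [0.515, -0.487, 0.486, -0.511]
ft_force: [-7.8, 8.0, 2.7]
finger_gap: 0.119
t 3.62 p [0.5043 0.2057 0.245 ] q [ 0.5151 -0.4868  0.4859 -0.5114] F [-7.8  8.   2.7] gap 0.119 j [ 7.460e-01  1.390e-01 -2.510e-01 -1.000e-03 -1.186e+00  8.780e-01]
axes x [ 0.054 -0.999  0.003] y [-0.005 -0.003 -1.   ] z [ 0.999  0.054 -0.005]
tilt 0.505037998043534 r 0.23899661253648816
0.05 [-0.592  0.895  0.001]
0.1 [-0.546  0.786  0.001]
0.15 [-0.495  0.679  0.001]
0.2 [-0.438  0.575  0.001]
0.25 [-0.376  0.474  0.   ]
0.3 [-0.309  0.376  0.   ]
0.35 [-0.238  0.282 -0.   ]
0.4 [-0.161  0.191 -0.   ]
0.45 [-0.081  0.104 -0.   ]
0.5 [ 0.004  0.021 -0.   ]
0.55 [ 0.093 -0.057 -0.   ]
0.6 [ 0.186 -0.131 -0.   ]
0.65 [ 0.283 -0.2   -0.   ]
0.7 [ 0.382 -0.264 -0.   ]
0.75 [ 0.485 -0.323  0.   ]
0.8 [ 0.591 -0.377  0.   ]
0.85 [ 0.699 -0.426  0.001]
0.9 [ 0.809 -0.469  0.001]
0.95 [ 0.922 -0.506  0.001]
```

View pics/s1.png

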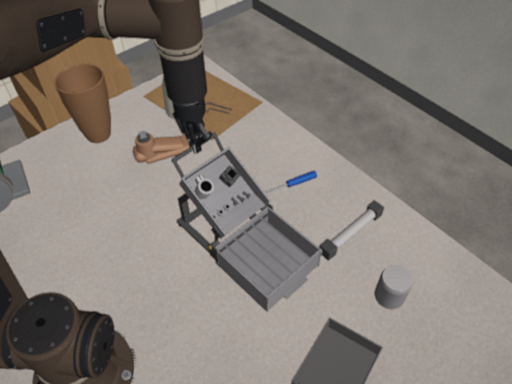

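The pan is tilted about 0.5 rad and everything is still inside it: clamp at (206,187), receiver at (229,176). I'll tip more slowly from here.

```bash
python3 -m jog '[[[0.05,-0.02,0],[0,0,0],-1],[[0.09,-0.06,0],[0,0,0],-1],[[0.14,-0.1,0],[0,0,0],-1],[[0.19,-0.13,0],[0,0,0],-1],[[0.23,-0.165,0],[0,0,0],-1],[[0.28,-0.2,0],[0,0,0],-1],[[0.33,-0.23,0],[0,0,0],-1],[[0.38,-0.26,0],[0,0,0],-1],[[0.43,-0.295,0],[0,0,0],-1],[[0.485,-0.32,0],[0,0,0],-1],[[0.54,-0.35,0],[0,0,0],-1],[[0.59,-0.38,0],[0,0,0],-1],[[0.645,-0.4,0],[0,0,0],-1],[[0.7,-0.425,0],[0,0,0],-1],[[0.755,-0.45,0],[0,0,0],-1],[[0.81,-0.47,0],[0,0,0],-1]]'
python3 arc.py s2; python3 -c "
from h import *
crop('s2',150,110,350,310,'s2c')"
```

```text
time_s: 5.0
ee_pos: [0.5093, 0.126, 0.2949]
tcp_rot: [-0.513, 0.487, -0.486, 0.513]
ft_force: [-5.5, 6.0, 9.4]
finger_gap: 0.114
t 5.0 p [0.5093 0.126  0.2949] q [-0.5134  0.4867 -0.4858  0.5134] F [-5.5  6.   9.4] gap 0.114 j [ 6.160e-01  7.300e-02 -2.120e-01 -1.000e-03 -1.286e+00  1.010e+00]
axes x [ 0.054 -0.999 -0.001] y [-0.001  0.001 -1.   ] z [ 0.999  0.054 -0.001]
tilt 0.9071817583625377 r 0.2405813254730318
0.4 [-0.973  0.7   -0.007]
0.45 [-0.892  0.613 -0.007]
0.5 [-0.808  0.53  -0.006]
0.55 [-0.719  0.451 -0.006]
0.6 [-0.626  0.377 -0.006]
0.65 [-0.53   0.308 -0.005]
0.7 [-0.431  0.244 -0.005]
0.75 [-0.328  0.184 -0.005]
0.8 [-0.222  0.13  -0.004]
0.85 [-0.114  0.081 -0.004]
0.9 [-0.004  0.038 -0.004]
0.95 [ 0.108 -0.    -0.003]
1.0 [ 0.222 -0.032 -0.003]
1.05 [ 0.338 -0.059 -0.002]
1.1 [ 0.455 -0.079 -0.002]
1.15 [ 0.572 -0.094 -0.001]
1.2 [ 0.69  -0.103 -0.001]
1.25 [ 0.809 -0.106 -0.   ]
```

View pics/s2c.png

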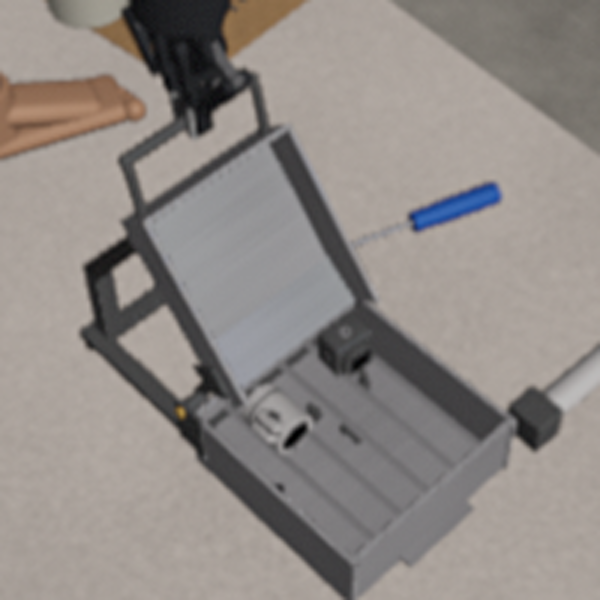

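```bash
python3 -c "
from h import *
snap('scene','sc2');snap('side','s3')
crop('sc2',170,110,320,240,'sc2c');crop('s3',200,190,330,310,'s3c')"
```

```text
(no output)
```

View pics/sc2c.png

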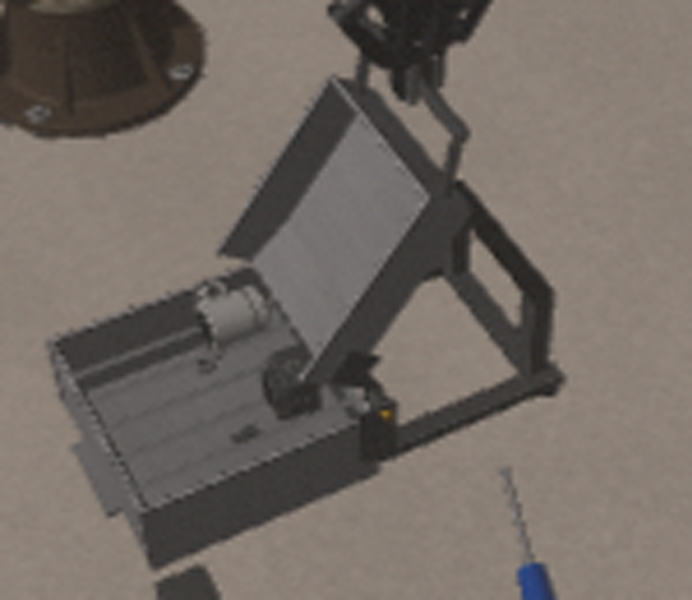

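View pics/s3c.png

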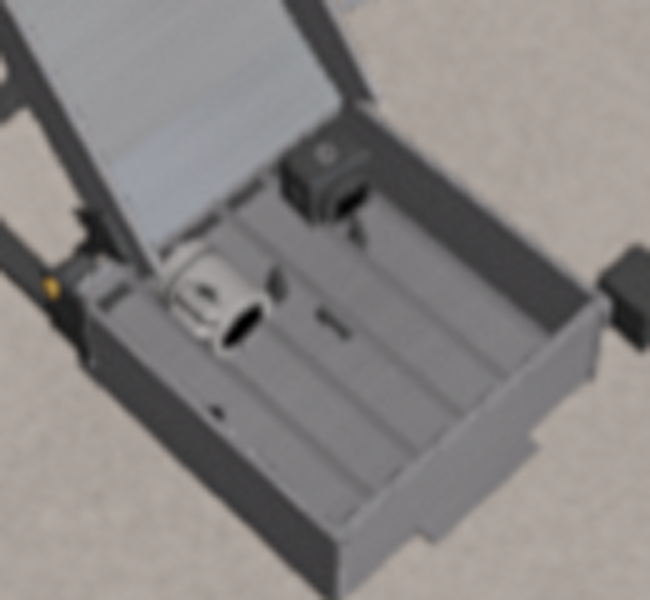

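Both views show the pan empty. The clamp lies at (235,310) and the receiver at (290,385) in the scene crop, so I'm lowering the pan now.

```bash
python3 -m jog '[[[-0.06,0.06,0],[0,0,0],-1],[[-0.11,0.08,0],[0,0,0],-1],[[-0.22,0.13,0],[0,0,0],-1],[[-0.33,0.18,0],[0,0,0],-1],[[-0.43,0.24,0],[0,0,0],-1],[[-0.53,0.31,0],[0,0,0],-1],[[-0.63,0.38,0],[0,0,0],-1],[[-0.72,0.45,0],[0,0,0],-1],[[-0.81,0.53,0],[0,0,0],-1],[[-0.89,0.61,0],[0,0,0],-1],[[-0.97,0.7,0],[0,0,0],-1]]'
python3 arc.py s4
```

```text
time_s: 6.07
ee_pos: [0.5037, 0.2232, 0.2257]
tcp_rot: [-0.513, 0.487, -0.486, 0.514]
ft_force: [-3.6, 3.1, 1.1]
finger_gap: 0.112
t 6.07 p [0.5037 0.2232 0.2257] q [-0.513   0.4868 -0.4858  0.5137] F [-3.6  3.1  1.1] gap 0.112 j [ 0.772  0.159 -0.272 -0.002 -1.139  0.854]
axes x [ 0.054 -0.999 -0.002] y [-0.     0.002 -1.   ] z [ 0.999  0.054 -0.   ]
tilt 0.38985220035902773 r 0.23794431609241132
0.0 [-0.445  0.805 -0.005]
0.05 [-0.405  0.693 -0.005]
0.1 [-0.36   0.584 -0.005]
0.15 [-0.309  0.477 -0.005]
0.2 [-0.252  0.372 -0.005]
0.25 [-0.191  0.271 -0.005]
0.3 [-0.125  0.173 -0.004]
0.35 [-0.053  0.078 -0.004]
0.4 [ 0.023 -0.013 -0.004]
0.45 [ 0.103 -0.101 -0.004]
0.5 [ 0.187 -0.184 -0.004]
0.55 [ 0.276 -0.262 -0.003]
0.6 [ 0.369 -0.337 -0.003]
0.65 [ 0.465 -0.406 -0.003]
0.7 [ 0.564 -0.471 -0.002]
0.75 [ 0.666 -0.53  -0.002]
0.8 [ 0.772 -0.585 -0.002]
0.85 [ 0.88  -0.634 -0.001]
0.9 [ 0.99  -0.677 -0.001]
```

```bash
python3 -m jog '[[[-0.05,0.08,0],[0,0,0],-1],[[-0.12,0.17,0],[0,0,0],-1],[[-0.19,0.27,0],[0,0,0],-1],[[-0.25,0.37,0],[0,0,0],-1],[[-0.31,0.48,0],[0,0,0],-1],[[-0.36,0.58,0],[0,0,0],-1],[[-0.4,0.69,0],[0,0,0],-1],[[-0.43,0.75,0],[0,0,0],-1],[[-0.445,0.8,0],[0,0,0],-1],[[-0.445,0.81,0],[0,0,0],-1],[[-0.445,0.81,0],[0,0,0],-1]]'
python3 arc.py s5;python3 -c "
from h import *
snap('scene','sc5')
crop('sc5',170,110,320,240,'sc5c');crop('s5',150,130,350,310,'s5c')"
```

```text
time_s: 7.03
ee_pos: [0.5011, 0.2693, 0.1428]
tcp_rot: [-0.513, 0.487, -0.485, 0.514]
ft_force: [-2.8, 2.6, 1.1]
finger_gap: 0.114
t 7.03 p [0.5011 0.2693 0.1428] q [-0.5132  0.487  -0.4854  0.5136] F [-2.8  2.6  1.1] gap 0.114 j [ 0.835  0.26  -0.345 -0.003 -0.965  0.791]
axes x [ 0.054 -0.999 -0.002] y [-0.001  0.002 -1.   ] z [ 0.999  0.054 -0.001]
tilt -0.002588035976535563 r 0.23689015764321902
0.0 [ 0.    -0.007 -0.005]
0.05 [ 0.04  -0.118 -0.005]
0.1 [ 0.086 -0.228 -0.005]
0.15 [ 0.137 -0.335 -0.005]
0.2 [ 0.193 -0.439 -0.005]
0.25 [ 0.255 -0.541 -0.005]
0.3 [ 0.321 -0.639 -0.004]
0.35 [ 0.392 -0.734 -0.004]
0.4 [ 0.468 -0.825 -0.004]
0.45 [ 0.548 -0.912 -0.004]
0.5 [ 0.633 -0.995 -0.004]
```

View pics/sc5c.png

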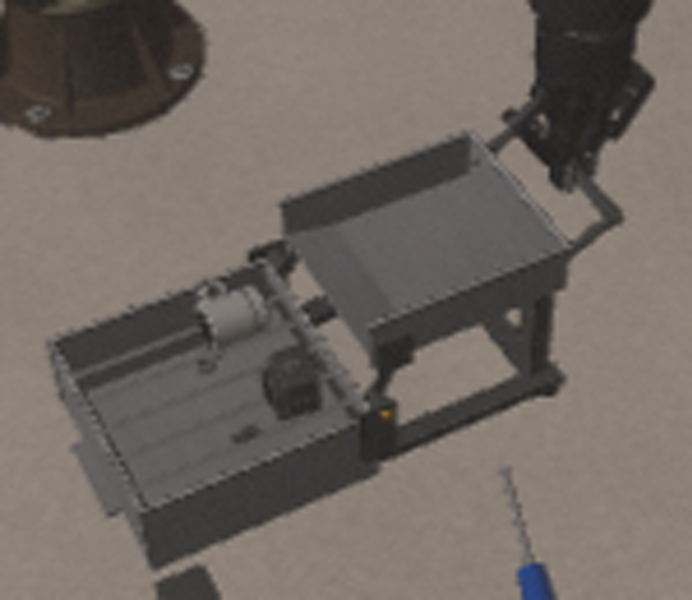

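View pics/s5c.png

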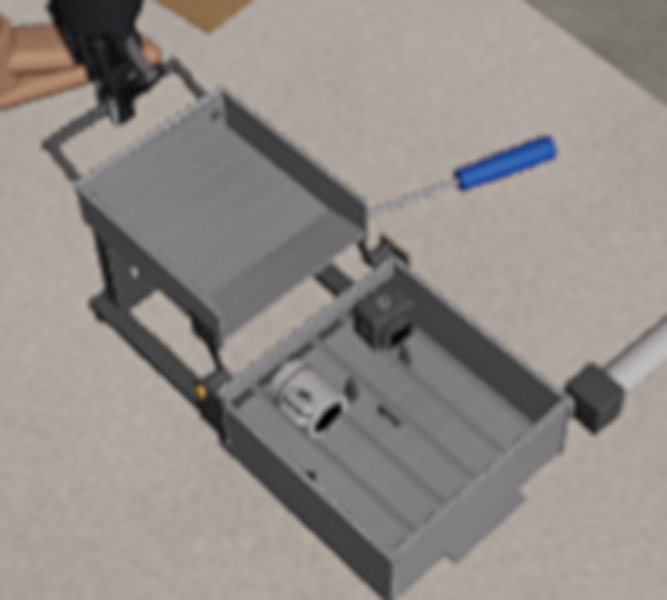

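The pan is down, and both couplings lie on the grate near the hinge side. I'll release the bar, rise and go to look over the grate.

```bash
python3 -m jog '[[[0,0,0],[0,0,0],0],[[0,0,0],[0,0,0],0],[[0,0,0],[0,0,0],0],[[0,0,0],[0,0,0],0],[[0,0,0],[0,0,0],0]]'
python3 -m jog '[[[0,-0.1,0],[0,0,0],0],[[0,-0.4,0],[0,0,0],0],[[0,-0.7,0],[0,0,0],0],[[0,-1,0],[0,0,0],0],[[0,-1,0],[0,0,0],0]]'
python3 -m jog '[[[0.4,-0.4,0],[0,0,0],0.3],[[0.8,-0.8,0],[0,0,0],0.5],[[1,-0.8,0],[0,0,0],1],[[1,-0.8,0],[0,0,0],1]]'
python3 -m jog '[[[0.4,0,0],[0,0,0],1],[[0.8,0,0],[0,0,0],1],[[1,0,0],[0,0,0],1],[[1,0,0],[0,0,0],1]]'
python3 -c "
from h import *
st();snap('wrist','w6')"
```

```text
time_s: 7.55
ee_pos: [0.5012, 0.2691, 0.1429]
tcp_rot: [-0.513, 0.487, -0.486, 0.514]
ft_force: [-0.3, -0.5, -0.1]
finger_gap: 0.499
time_s: 7.97
ee_pos: [0.5041, 0.2704, 0.2505]
tcp_rot: [-0.51, 0.486, -0.486, 0.517]
ft_force: [0.7, 0.6, 0.9]
finger_gap: 0.497
time_s: 8.3
ee_pos: [0.5101, 0.1669, 0.3354]
tcp_rot: [-0.507, 0.485, -0.487, 0.52]
ft_force: [0.0, 0.4, 0.7]
finger_gap: 0.993
time_s: 8.63
ee_pos: [0.5152, 0.0637, 0.3353]
tcp_rot: [-0.506, 0.486, -0.488, 0.519]
ft_force: [-0.8, 0.4, 0.1]
finger_gap: 0.998
t 8.63 p [0.5152 0.0637 0.3353] q [-0.506   0.4858 -0.4884  0.5191] F [-0.8  0.4  0.1] gap 0.998 j [ 0.5    0.035 -0.163 -0.002 -1.354  1.122]
axes x [ 0.051 -0.999 -0.01 ] y [ 0.015  0.011 -1.   ] z [0.999 0.051 0.016]
```

View pics/w6.png

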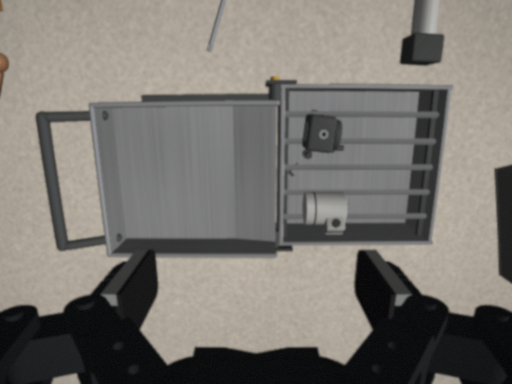

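The grate is at columns 285–445 and rows 85–242. The receiver is at (322,133), the clamp at (325,209), and a small part shows at (292,170). I need a closer view.

```bash
python3 -m jog '[[[0.4,0.2,-0.2],[0,0,0],1],[[0.8,0.5,-0.5],[0,0,0],1],[[1,0.9,-0.5],[0,0,0],1],[[1,0.9,-0.5],[0,0,0],1],[[1,0.9,-0.5],[0,0,0],1]]'
python3 -c "
from h import *
st();snap('wrist','w7');crop('w7',130,0,450,240,'w7c')"
```

```text
time_s: 9.1
ee_pos: [0.4685, -0.0379, 0.2395]
tcp_rot: [-0.507, 0.488, -0.487, 0.517]
ft_force: [-1.0, -0.3, -0.8]
finger_gap: 0.998
t 9.1 p [ 0.4685 -0.0379  0.2395] q [-0.5072  0.4879 -0.4874  0.517 ] F [-1.  -0.3 -0.8] gap 0.998 j [ 0.334  0.003 -0.41  -0.008 -1.145  1.289]
axes x [ 0.049 -0.999 -0.01 ] y [ 0.009  0.01  -1.   ] z [0.999 0.049 0.01 ]
```

View pics/w7.png

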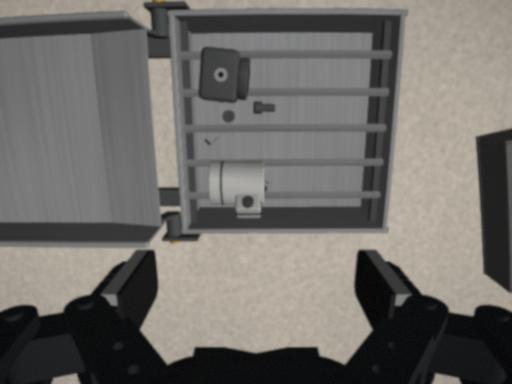

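View pics/w7c.png

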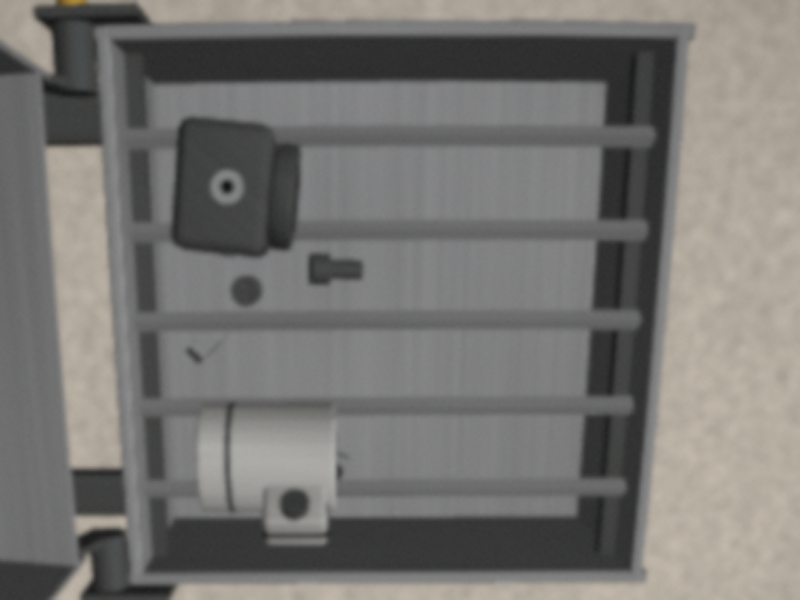

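```bash
python3 - <<'E'
from h import *
d=load('w7');G=np.array([.518,-.063,.072]);a=np.radians(3.3)
ex=np.array([np.cos(a),np.sin(a),0]);ey=np.array([-np.sin(a),np.cos(a),0])
P,u,v=cloud(d);q=np.c_[(P-G)@ex,(P-G)@ey,P[:,2]-.072]*1000
m=(q[:,2]>5)&(q[:,2]<16)&(abs(q[:,0])<110)&(abs(q[:,1])<115);x=q[m]
print('frame',x[:,0].min(),x[:,0].max(),x[:,1].min(),x[:,1].max(), cv2.minAreaRect(P[m][:,:2].astype(np.float32)*1000))
m=(q[:,2]>-5)&(q[:,2]<3)&(abs(q[:,0])<90)&(abs(q[:,1])<70);print('bars z',np.median(q[m,2]),np.histogram(q[m,0],np.arange(-70,71,5)))
for n,c in(('rec',(0,80)),('clamp',(-85,0))):
  m=(q[:,2]>20)&(q[:,2]<60)&(q[:,0]>c[0])&(q[:,0]<c[1])&(abs(q[:,1])<95)
  print(n,m.sum(),q[m].min(0).round(1),q[m].max(0).round(1),np.percentile(q[m],[2,50,98],axis=0).round(1).tolist())
  for lo,hi in((20,25),(25,30),(30,35),(35,45)):
    k=m&(q[:,2]>lo)&(q[:,2]<hi)
    if k.sum()>5:print(lo,k.sum(),q[k].min(0).round(1),q[k].max(0).round(1))
  print(cv2.minAreaRect(q[m&(q[:,2]>33)][:,:2].astype(np.float32)))
# hardware
print('tray',np.median(q[(q[:,2]<-40)&(abs(q[:,0])<80)&(abs(q[:,1])<80),2]))
for c in[(335,269),(345,269),(245,290),(195,355),(215,345),(343,460)]:
  uu,vv=130+c[0]/2.5,c[1]/2.5;p=pt(d,round(uu),round(vv));print(c,((p-G)@ex*1000).round(1),((p-G)@ey*1000).round(1),(p[2]*1000-72).round(1))
E
```

```text
frame -105.57979739261127 104.67999706038334 -97.08152529383152 114.95209154182831 ((516.9466552734375, -54.192405700683594), (210.25970458984375, 212.00003051757812), 3.2420194149017334)
bars z -1.925119123460592 (array([192, 476,   0,   0,   0,   0,  14, 523, 260,   0,   0,   0,   0,
       530, 647,   0,   0,   0,   0, 209, 630, 103,   0,   0,   0,   0,
       708, 339]), array([-70, -65, -60, -55, -50, -45, -40, -35, -30, -25, -20, -15, -10,
        -5,   0,   5,  10,  15,  20,  25,  30,  35,  40,  45,  50,  55,
        60,  65,  70]))
rec 2450 [23.  33.7 20. ] [64.4 73.  42. ] [[25.2, 35.2, 26.5], [43.3, 53.7, 39.1], [62.3, 71.4, 41.1]]
20 32 [23.1 33.9 20. ] [58.6 64.8 24.7]
25 104 [23.1 33.7 25. ] [57.2 59.7 29.8]
30 213 [23.  34.4 30.1] [63.5 71.8 35. ]
35 2101 [23.7 34.4 35. ] [64.4 73.  42. ]
((43.545291900634766, 53.5494384765625), (37.73662185668945, 39.69973373413086), 84.84142303466797)
clamp 2540 [-75.4  22.8  20. ] [-29.3  70.6  43.5] [[-72.3, 23.8, 21.0], [-47.4, 43.6, 30.9], [-30.3, 69.2, 41.0]]
20 307 [-66.   22.8  20. ] [-29.3  70.   25. ]
25 649 [-75.4  22.9  25. ] [-32.   70.6  30. ]
30 1173 [-75.1  23.   30. ] [-37.2  70.5  35. ]
35 411 [-70.5  25.6  35. ] [-53.6  47.2  43.5]
((-57.89666748046875, 46.91460418701172), (45.72858428955078, 27.8914852142334), 81.41600799560547)
tray -60.176467104917265
(335, 269) 17.4 20.9 -50.1
(345, 269) 17.3 16.7 -51.4
(245, 290) 9.9 57.6 -38.6
(195, 355) -17.0 80.2 -45.5
(215, 345) -13.4 72.2 -50.8
(343, 460) -64.6 17.7 -52.4
```

```bash
python3 -m jog '[[[0,0,0.2],[0,0.119,0],0.35],[[0,0,0.4],[0,0.238,0],0.35],[[0,0,0.6],[0,0.357,0],0.35],[[-0.2,0,0.8],[0,0.476,0],0.35],[[-0.3,0,0.9],[0,0.595,0],0.35],[[-0.3,0,0.9],[0,0.714,0],0.35],[[-0.3,0,0.9],[0,0.833,0],0.35],[[-0.3,0,0.9],[0,0.95,0],0.35],[[-0.3,0,0.9],[0,0.95,0],0.35]]'
python3 -c "
from h import *
st();rel([.5583,-.0071,.16],[-.998,-.058,0],[0,0,-1])"
```

```text
time_s: 9.9
ee_pos: [0.5602, -0.001, 0.2446]
tcp_rot: [-0.21, 0.675, -0.671, 0.222]
ft_force: [0.1, 0.1, -0.1]
finger_gap: 0.673
t 9.9 p [ 0.5602 -0.001   0.2446] q [-0.2103  0.6753 -0.6712  0.2219] F [ 0.1  0.1 -0.1] gap 0.673 j [ 0.344  0.153 -0.233 -0.006 -1.168  0.279]
axes x [-0.813 -0.582 -0.017] y [ 0.014  0.01  -1.   ] z [ 0.582 -0.813 -0.   ]
shift [0.065 0.845 0.039]
turn [ 0.005  0.538 -0.016]
```

```bash
python3 -m jog '[[[0.06,0.1,0.04],[0,0.12,-0.016],0.35],[[0.06,0.3,0.04],[0,0.24,-0.016],0.35],[[0.06,0.45,0.04],[0,0.36,-0.016],0.35],[[0.06,0.45,0.04],[0,0.48,-0.016],0.35],[[0.06,0.45,0.04],[0,0.538,-0.016],0.35],[[0.06,0.45,0.04],[0,0.538,-0.016],0.35]]'
python3 -c "
from h import *
st();rel([.5583,-.0071,.16],[-.998,-.058,0],[0,0,-1]);snap('wrist','w8')"
```

```text
time_s: 10.4
ee_pos: [0.5591, -0.0064, 0.2002]
tcp_rot: [-0.021, 0.709, -0.705, 0.021]
ft_force: [0.5, 0.2, 0.5]
finger_gap: 0.678
t 10.4 p [ 0.5591 -0.0064  0.2002] q [-0.0213  0.7085 -0.7051  0.0208] F [0.5 0.2 0.5] gap 0.678 j [ 0.335  0.193 -0.289 -0.005 -1.088 -0.273]
axes x [-0.998 -0.06   0.   ] y [-0.001  0.005 -1.   ] z [ 0.06  -0.998 -0.005]
shift [0.008 0.402 0.008]
turn [0.005 0.001 0.   ]
```

View pics/w8.png

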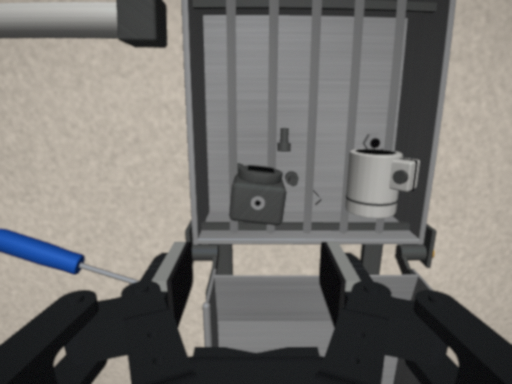

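The receiver at (258,203) is centred between the fingers (centre column 256), so I'm descending.

```bash
python3 -m jog '[[[0.01,0.2,0.01],[0,0,0],0.35],[[0.01,0.5,0.01],[0,0,0],0.35],[[0.01,0.75,0.01],[0,0,0],0.35],[[0.01,0.9,0.01],[0,0,0],0.35],[[0.01,0.9,0.01],[0,0,0],0.35],[[0.01,0.9,0.01],[0,0,0],0.35]]'
python3 -c "
from h import *
st();rel([.5583,-.0071,.076],[-.998,-.058,0],[0,0,-1])"
```

```text
time_s: 10.95
ee_pos: [0.5584, -0.0068, 0.1106]
tcp_rot: [-0.024, 0.708, -0.705, 0.024]
ft_force: [0.5, 0.7, 0.4]
finger_gap: 0.67
t 10.95 p [ 0.5584 -0.0068  0.1106] q [-0.0241  0.7083 -0.7051  0.0235] F [0.5 0.7 0.4] gap 0.67 j [ 0.335  0.279 -0.403 -0.006 -0.888 -0.264]
axes x [-0.998 -0.067  0.001] y [-0.001  0.004 -1.   ] z [ 0.067 -0.998 -0.004]
shift [0.001 0.346 0.005]
turn [0.004 0.009 0.001]
```

```bash
python3 -m jog '[[[0,0.15,0],[0,0.01,0],0.35],[[0,0.3,0],[0,0.01,0],0.35],[[0,0.345,0],[0,0.01,0],0.35],[[0,0.345,0],[0,0.01,0],0.35],[[0,0.345,0],[0,0.01,0],-1],[[0,0.345,0],[0,0.01,0],-1],[[0,0.345,0],[0,0.01,0],-1],[[0,0.345,0],[0,0.01,0],-1],[[0,0.345,0],[0,0.01,0],-1]]'
python3 -m jog '[[[0,-0.1,0],[0,0,0],-1],[[0,-0.3,0],[0,0,0],-1],[[0,-0.6,0],[0,0,0],-1],[[0,-0.9,0],[0,0,0],-1],[[0,-1,0],[0,0,0],-1],[[0,-1,0],[0,0,0],-1]]'
python3 -c "
from h import *
st();snap('scene','sc9');snap('wrist','w9')
b=np.array([.4505,-.3775]);a=np.radians(16.4);t=b-.035*np.array([np.cos(a),np.sin(a)]);print(t)
rel([t[0],t[1],.2],[-np.cos(a),-np.sin(a),0],[0,0,-1]);crop('sc9',90,110,320,290,'sc9c')"
```

```text
time_s: 11.7
ee_pos: [0.5597, -0.0064, 0.0777]
tcp_rot: [-0.02, 0.709, -0.705, 0.021]
ft_force: [-0.7, 0.2, 7.1]
finger_gap: 0.468
time_s: 12.2
ee_pos: [0.5612, -0.0066, 0.1818]
tcp_rot: [-0.018, 0.709, -0.705, 0.023]
ft_force: [-0.1, 0.6, -1.4]
finger_gap: 0.464
t 12.2 p [ 0.5612 -0.0066  0.1818] q [-0.0176  0.709  -0.7046  0.0234] F [-0.1  0.6 -1.4] gap 0.464 j [ 0.335  0.206 -0.318 -0.004 -1.037 -0.275]
axes x [-0.998 -0.058 -0.008] y [ 0.008  0.006 -1.   ] z [ 0.058 -0.998 -0.006]
[ 0.41692401 -0.38738195]
shift [ 1.638 -0.245  3.717]
turn [ 0.005 -0.218 -0.003]
```

View pics/w9.png

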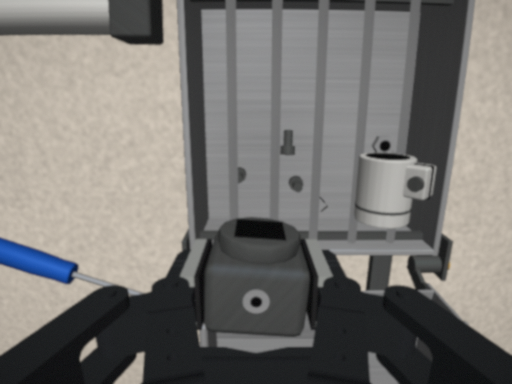

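View pics/sc9c.png

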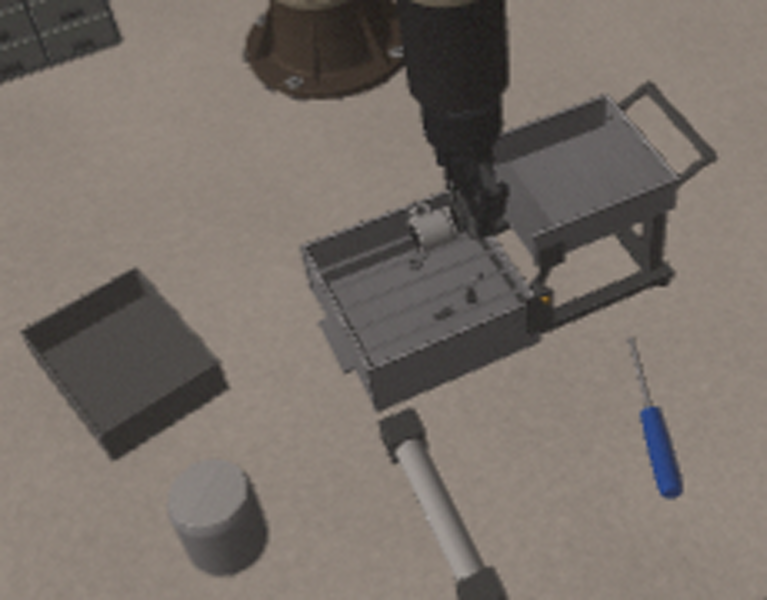

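The receiver is held and the clamp is still on the bars. I'm carrying the receiver to the box.

```bash
python3 -m jog '[[[0.1,-0.1,0.25],[0,0,0],-1],[[0.25,-0.1,0.6],[0,0,0],-1],[[0.41,-0.1,0.95],[0,0,0],-1],[[0.41,-0.1,0.95],[0,0,0],-1]]';python3 -m jog '[[[0.1,-0.1,0.3],[0,0,0],-1],[[0.25,-0.1,0.7],[0,0,0],-1],[[0.41,-0.1,0.95],[0,0,0],-1],[[0.41,-0.1,0.95],[0,0,0],-1]]';python3 -m jog '[[[0.1,0,0.3],[0,0,0],-1],[[0.25,0,0.7],[0,0,0],-1],[[0.41,0,0.95],[0,0,0],-1],[[0.41,0,0.95],[0,0,0],-1]]'
python3 -c "
from h import *
st();a=np.radians(16.4)
rel([.417,-.3874,.12],[-np.cos(a),-np.sin(a),0],[0,0,-1])"
```

```text
time_s: 12.63
ee_pos: [0.5199, -0.1079, 0.1858]
tcp_rot: [-0.02, 0.709, -0.705, 0.019]
ft_force: [-0.2, 1.1, -2.3]
finger_gap: 0.462
time_s: 12.97
ee_pos: [0.4807, -0.2081, 0.1937]
tcp_rot: [-0.02, 0.709, -0.705, 0.016]
ft_force: [-0.3, 1.6, -1.0]
finger_gap: 0.468
time_s: 13.3
ee_pos: [0.4415, -0.3079, 0.1915]
tcp_rot: [-0.02, 0.709, -0.704, 0.013]
ft_force: [0.1, 0.1, -1.0]
finger_gap: 0.469
t 13.3 p [ 0.4415 -0.3079  0.1915] q [-0.0202  0.7093 -0.7044  0.0134] F [ 0.1  0.1 -1. ] gap 0.469 j [-0.248  0.173 -0.336 -0.005 -1.073  0.297]
axes x [-0.999 -0.048  0.009] y [-0.01   0.007 -1.   ] z [ 0.048 -0.999 -0.007]
shift [0.276 0.712 0.788]
turn [ 0.008 -0.228  0.008]
```

```bash
python3 -m jog '[[[0.1,0,0.3],[0,-0.1,0],-1],[[0.2,0.1,0.6],[0,-0.228,0],-1],[[0.28,0.4,0.79],[0.008,-0.228,0.008],-1],[[0.28,0.7,0.79],[0.008,-0.228,0.008],-1],[[0.28,0.7,0.79],[0.008,-0.228,0.008],-1],[[0.28,0.7,0.79],[0.008,-0.228,0.008],-1]]'
python3 -c "
from h import *
st();a=np.radians(16.4);snap('wrist','w10')
rel([.417,-.3874,.013],[-np.cos(a),-np.sin(a),0],[0,0,-1])"
```

```text
time_s: 13.8
ee_pos: [0.415, -0.3868, 0.1193]
tcp_rot: [-0.102, 0.701, -0.699, 0.099]
ft_force: [1.3, -0.3, 0.3]
finger_gap: 0.467
t 13.8 p [ 0.415  -0.3868  0.1193] q [-0.1024  0.701  -0.6988  0.0988] F [ 1.3 -0.3  0.3] gap 0.467 j [-0.405  0.285 -0.373  0.    -0.919  0.691]
axes x [-0.959 -0.282  0.005] y [-0.005  0.002 -1.   ] z [ 0.282 -0.959 -0.004]
shift [-0.006  1.082  0.003]
turn [0.001 0.    0.002]
```

View pics/w10.png

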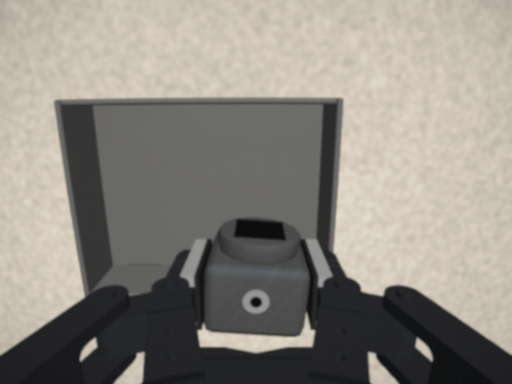

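```bash
python3 -c "
from h import *
d=load('w10');a=np.radians(16.4);b=np.array([.4505,-.3775]);e=np.array([np.cos(a),np.sin(a)]);f=np.array([-e[1],e[0]])
for u,v in[(58,101),(342,100),(338,200),(72,200)]:
  p=ptz(d,u,v,.054)[:2]-b;print((p@e).round(4),(p@f).round(4))"
```

```text
0.0839 -0.0697
-0.0881 -0.0692
-0.0897 -0.0066
0.0841 -0.0068
```

The wall positions match to within 3 mm, so I'm lowering the receiver and releasing it with a small opening.

```bash
python3 -m jog '[[[0,0.3,0],[0,0,0],-1],[[0,0.6,0],[0,0,0],-1],[[0,0.85,0],[0,0,0],-1],[[0,0.95,0],[0,0,0],-1],[[0,1,0],[0,0,0],-1],[[0,1,0],[0,0,0],-1]]'
python3 -m jog '[[[0,0.04,0],[0,0,0],-1],[[0,0.07,0],[0,0,0],-1],[[0,0.07,0],[0,0,0],-1],[[0,0.07,0],[0,0,0],0.2],[[0,0.07,0],[0,0,0],0.2],[[0,0.07,0],[0,0,0],0.2]]'
python3 -m jog '[[[0,-0.1,0],[0,0,0],0.2],[[0,-0.4,0],[0,0,0],0.2],[[0,-0.7,0],[0,0,0],0.2],[[0,-1,0],[0,0,0],0.2],[[0,-1,0],[0,0,0],0.2]]'
python3 -c "
from h import *
st();snap('wrist','w11')
G=np.array([.518,-.063]);a=np.radians(3.3)
t=G-.049*np.array([np.cos(a),np.sin(a)])+.0445*np.array([-np.sin(a),np.cos(a)]);print(t)
rel([t[0],t[1],.2],[np.sin(a),-np.cos(a),0],[0,0,-1])"
```

```text
time_s: 14.35
ee_pos: [0.4173, -0.3872, 0.0218]
tcp_rot: [-0.102, 0.7, -0.7, 0.101]
ft_force: [0.1, -0.3, -1.0]
finger_gap: 0.466
time_s: 14.85
ee_pos: [0.4176, -0.3875, 0.0154]
tcp_rot: [0.102, -0.7, 0.7, -0.101]
ft_force: [0.1, 1.1, -0.1]
finger_gap: 0.601
time_s: 15.27
ee_pos: [0.4208, -0.3896, 0.1226]
tcp_rot: [0.1, -0.697, 0.702, -0.104]
ft_force: [1.0, -0.8, 0.8]
finger_gap: 0.596
t 15.27 p [ 0.4208 -0.3896  0.1226] q [ 0.0996 -0.6972  0.7023 -0.1042] F [ 1.  -0.8  0.8] gap 0.596 j [-0.404  0.282 -0.369  0.004 -0.91   0.691]
axes x [-0.958 -0.285 -0.005] y [ 0.007 -0.006 -1.   ] z [ 0.285 -0.958  0.008]
[ 0.46651965 -0.02139443]
shift [-1.495 -0.814 -3.384]
turn [-0.007 -1.28   0.   ]
```

View pics/w11.png

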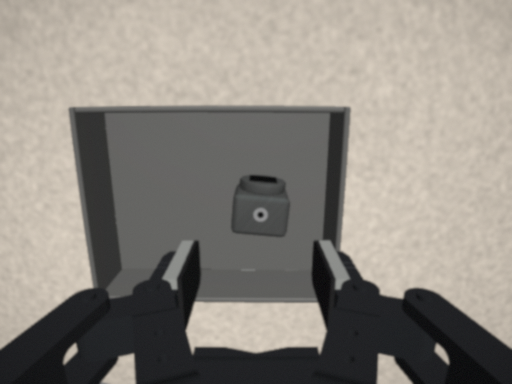

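The receiver rests in the box at (261,205). Going back for the clamp.

```bash
python3 -m jog '[[[-0.1,-0.2,-0.2],[0,0,0],0.2],[[-0.25,-0.3,-0.55],[0,0,0],0.2],[[-0.37,-0.3,-0.85],[0,0,0],0.2],[[-0.37,-0.3,-0.85],[0,0,0],0.2]]'; python3 -m jog '[[[-0.1,-0.2,-0.2],[0,0,0],0.2],[[-0.25,-0.3,-0.55],[0,0,0],0.2],[[-0.37,-0.4,-0.85],[0,0,0],0.2],[[-0.37,-0.4,-0.85],[0,0,0],0.2]]'; python3 -m jog '[[[-0.1,-0.1,-0.2],[0,0,0],0.38],[[-0.25,-0.1,-0.55],[0,0,0],0.38],[[-0.37,-0.1,-0.85],[0,0,0],0.38],[[-0.37,-0.1,-0.85],[0,0,0],0.38]]';
python3 -m jog '[[[-0.1,0,-0.2],[0,-0.119,0],0.38],[[-0.25,0,-0.55],[0,-0.238,0],0.38],[[-0.37,0,-0.85],[0,-0.357,0],0.38],[[-0.37,0,-0.85],[0,-0.476,0],0.38],[[-0.37,0,-0.85],[0,-0.595,0],0.38],[[-0.37,0,-0.85],[0,-0.714,0],0.38],[[-0.37,0,-0.85],[0,-0.833,0],0.38],[[-0.37,0,-0.85],[0,-0.95,0],0.38],[[-0.37,0,-0.85],[0,-0.95,0],0.38]]'
python3 -c "
from h import *
st();a=np.radians(3.3)
rel([.4665,-.0214,.2],[np.sin(a),-np.cos(a),0],[0,0,-1])"
```

```text
time_s: 15.65
ee_pos: [0.4311, -0.293, 0.1506]
tcp_rot: [0.1, -0.698, 0.701, -0.105]
ft_force: [-0.1, -0.1, -0.8]
finger_gap: 0.601
time_s: 15.98
ee_pos: [0.4429, -0.1976, 0.1925]
tcp_rot: [0.1, -0.698, 0.701, -0.107]
ft_force: [-0.1, -0.4, -0.1]
finger_gap: 0.597
time_s: 16.32
ee_pos: [0.454, -0.1021, 0.2025]
tcp_rot: [0.1, -0.698, 0.701, -0.108]
ft_force: [0.4, -0.4, -0.0]
finger_gap: 0.688
time_s: 17.07
ee_pos: [0.4643, -0.0104, 0.2021]
tcp_rot: [0.425, -0.56, 0.567, -0.429]
ft_force: [0.4, -0.8, -0.1]
finger_gap: 0.686
t 17.07 p [ 0.4643 -0.0104  0.2021] q [ 0.4246 -0.5604  0.5668 -0.4294] F [ 0.4 -0.8 -0.1] gap 0.686 j [ 0.41   0.022 -0.488  0.008 -1.052  0.883]
axes x [-0.271 -0.963  0.   ] y [ 0.011 -0.003 -1.   ] z [ 0.963 -0.271  0.011]
shift [0.1   0.021 0.05 ]
turn [-0.011 -0.317  0.002]
```

```bash
python3 -m jog '[[[0.05,0,0.05],[-0.01,-0.119,0],0.38],[[0.1,0,0.05],[-0.01,-0.238,0],0.38],[[0.1,0,0.05],[-0.01,-0.317,0],0.38],[[0.1,0,0.05],[-0.01,-0.317,0],0.38],[[0.1,0,0.05],[-0.01,-0.317,0],0.38]]'
python3 -c "
from h import *
st();a=np.radians(3.3)
rel([.4665,-.0214,.12],[np.sin(a),-np.cos(a),0],[0,0,-1]);d=snap('wrist','w12');
G=np.array([.518,-.063,.072])
ex=np.array([np.cos(a),np.sin(a),0]);ey=np.array([-np.sin(a),np.cos(a),0])
P,u,v=cloud(d);q=np.c_[(P-G)@ex,(P-G)@ey,P[:,2]-.072]*1000
m=(q[:,2]>20)&(q[:,2]<60)&(q[:,0]>-85)&(q[:,0]<0)&(abs(q[:,1])<95)
print(q[m].min(0),q[m].max(0),np.percentile(q[m],[1,99],axis=0))"
```

```text
time_s: 17.48
ee_pos: [0.4663, -0.0217, 0.202]
tcp_rot: [0.513, -0.486, 0.487, -0.512]
ft_force: [0.2, 0.1, -0.4]
finger_gap: 0.692
t 17.48 p [ 0.4663 -0.0217  0.202 ] q [ 0.5132 -0.4864  0.4875 -0.5122] F [ 0.2  0.1 -0.4] gap 0.692 j [ 0.379  0.033 -0.474  0.002 -1.064  1.243]
axes x [ 0.052 -0.999  0.002] y [ 0.    -0.002 -1.   ] z [ 0.999  0.052 -0.   ]
shift [-0.005  0.82   0.002]
turn [ 0.    -0.006  0.002]
[-75.69049723  22.38665749  20.00783231] [-29.11529293  70.53456184  43.8283545 ] [[-73.98125407  23.11511887  20.45728516]
 [-29.88231235  69.68111082  41.72075517]]
```

View pics/w12.png

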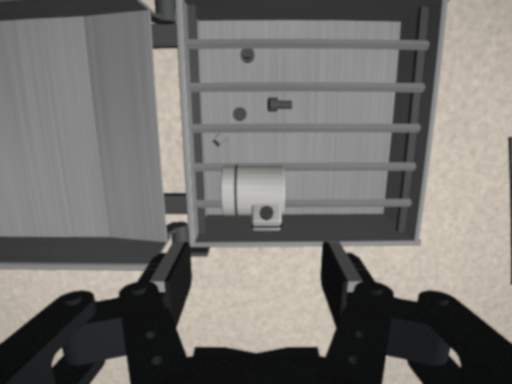

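```bash
python3 -m jog '[[[0,0.2,0],[0,0,0],0.38],[[0,0.5,0],[0,0,0],0.38],[[0,0.75,0],[0,0,0],0.38],[[0,0.9,0],[0,0,0],0.38],[[0,0.9,0],[0,0,0],0.38],[[0,0.9,0],[0,0,0],0.38]]'
python3 -c "
from h import *
st();a=np.radians(3.3)
rel([.4665,-.0214,.075],[np.sin(a),-np.cos(a),0],[0,0,-1])"
```

```text
time_s: 18.03
ee_pos: [0.4661, -0.022, 0.1118]
tcp_rot: [0.513, -0.487, 0.488, -0.511]
ft_force: [0.2, 0.2, 0.3]
finger_gap: 0.692
t 18.03 p [ 0.4661 -0.022   0.1118] q [ 0.5134 -0.487   0.4877 -0.5112] F [0.2 0.2 0.3] gap 0.692 j [ 0.378  0.135 -0.598  0.003 -0.84   1.24 ]
axes x [ 0.05  -0.999  0.003] y [-0.001 -0.003 -1.   ] z [ 0.999  0.05  -0.002]
shift [-0.006  0.368  0.005]
turn [ 0.001 -0.007  0.003]
```

```bash
python3 -m jog '[[[0,0.15,0],[0,0,0],0.38],[[0,0.3,0],[0,0,0],0.38],[[0,0.37,0],[0,0,0],0.38],[[0,0.37,0],[0,0,0],0.38],[[0,0.37,0],[0,0,0],-1],[[0,0.37,0],[0,0,0],-1],[[0,0.37,0],[0,0,0],-1],[[0,0.37,0],[0,0,0],-1],[[0,0.37,0],[0,0,0],-1]]'
python3 -m jog '[[[0,-0.1,0],[0,0,0],-1],[[0,-0.3,0],[0,0,0],-1],[[0,-0.6,0],[0,0,0],-1],[[0,-0.9,0],[0,0,0],-1],[[0,-1,0],[0,0,0],-1],[[0,-1,0],[0,0,0],-1]]'
python3 -c "
from h import *
st();snap('wrist','w13')
b=np.array([.4485,-.3785]);a=np.radians(16.4);t=b+.047*np.array([np.cos(a),np.sin(a)]);print(t)
rel([t[0],t[1],.2],[np.sin(a),-np.cos(a),0],[0,0,-1])"
```

```text
time_s: 18.78
ee_pos: [0.4667, -0.0219, 0.076]
tcp_rot: [0.513, -0.487, 0.488, -0.512]
ft_force: [-1.9, 0.3, 6.4]
finger_gap: 0.549
time_s: 19.28
ee_pos: [0.4686, -0.0211, 0.1793]
tcp_rot: [-0.511, 0.485, -0.489, 0.514]
ft_force: [0.4, 0.1, -1.3]
finger_gap: 0.551
t 19.28 p [ 0.4686 -0.0211  0.1793] q [-0.511   0.4854 -0.4891  0.5138] F [ 0.4  0.1 -1.3] gap 0.551 j [ 0.379  0.055 -0.508  0.004 -1.002  1.24 ]
axes x [ 0.05  -0.999  0.001] y [ 0.007 -0.001 -1.   ] z [0.999 0.05  0.006]
[ 0.49358776 -0.36522995]
shift [ 3.448 -0.223  0.092]
turn [-0.003 -0.226  0.002]
```

View pics/w13.png

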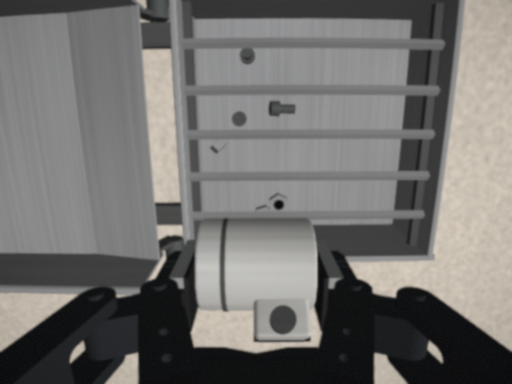

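The clamp is held at (257,265). I'm carrying it to the box.

```bash
python3 -m jog '[[[0.2,-0.2,0],[0,0,0],-1],[[0.55,-0.2,0.02],[0,0,0],-1],[[0.9,-0.2,0.02],[0,0,0],-1],[[0.9,-0.2,0.02],[0,0,0],-1]]';python3 -m jog '[[[0.3,0,0],[0,0,0],-1],[[0.6,0,0.02],[0,0,0],-1],[[0.9,0,0.02],[0,0,0],-1],[[0.9,0,0.02],[0,0,0],-1]]';python3 -m jog '[[[0.3,0,0],[0,0,0],-1],[[0.6,0,0.02],[0,-0.1,0],-1],[[0.9,0,0.02],[0,-0.22,0],-1],[[0.9,0,0.02],[0,-0.22,0],-1]]'
python3 -c "
from h import *
st();a=np.radians(16.4)
rel([.4936,-.3652,.12],[np.sin(a),-np.cos(a),0],[0,0,-1])"
```

```text
time_s: 19.67
ee_pos: [0.4728, -0.1148, 0.1959]
tcp_rot: [0.512, -0.487, 0.489, -0.511]
ft_force: [0.1, 0.6, -1.2]
finger_gap: 0.552
time_s: 20.0
ee_pos: [0.4782, -0.208, 0.194]
tcp_rot: [0.512, -0.489, 0.489, -0.51]
ft_force: [1.0, 0.3, -1.6]
finger_gap: 0.552
time_s: 20.33
ee_pos: [0.4836, -0.3011, 0.1918]
tcp_rot: [0.567, -0.426, 0.423, -0.564]
ft_force: [0.6, -0.1, -1.5]
finger_gap: 0.553
t 20.33 p [ 0.4836 -0.3011  0.1918] q [ 0.5671 -0.4257  0.4234 -0.5638] F [ 0.6 -0.1 -1.5] gap 0.553 j [-0.211  0.218 -0.28   0.003 -1.077  2.063]
axes x [ 0.279 -0.96   0.   ] y [-0.005 -0.002 -1.   ] z [ 0.96   0.279 -0.006]
shift [ 0.644  0.719 -0.078]
turn [ 0.005 -0.003  0.   ]
```

```bash
python3 -m jog '[[[0.3,0.1,-0.03],[0,0,0],-1],[[0.6,0.3,-0.07],[0,0,0],-1],[[0.645,0.7,-0.08],[0,0,0],-1],[[0.645,0.72,-0.08],[0,0,0],-1],[[0.645,0.72,-0.08],[0,0,0],-1]]'
python3 -c "
from h import *
st();a=np.radians(16.4);snap('wrist','w14')
rel([.4936,-.3652,.017],[np.sin(a),-np.cos(a),0],[0,0,-1])"
```

```text
time_s: 20.75
ee_pos: [0.4908, -0.3645, 0.116]
tcp_rot: [0.567, -0.429, 0.421, -0.563]
ft_force: [0.1, 0.5, -0.1]
finger_gap: 0.548
t 20.75 p [ 0.4908 -0.3645  0.116 ] q [ 0.5674 -0.4291  0.4212 -0.5627] F [ 0.1  0.5 -0.1] gap 0.548 j [-0.318  0.357 -0.274  0.003 -0.952  2.167]
axes x [ 0.277 -0.961 -0.005] y [-0.013  0.001 -1.   ] z [ 0.961  0.277 -0.012]
shift [0.008 1.016 0.018]
turn [ 0.008 -0.004 -0.002]
```

View pics/w14.png

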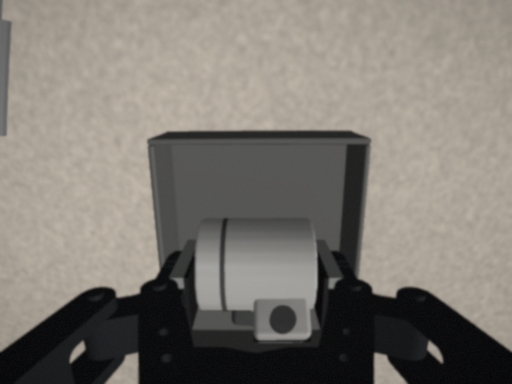

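The clamp is centred over its place in the box, with both walls clear.

```bash
python3 -m jog '[[[0,0.3,0],[0,0,0],-1],[[0,0.6,0],[0,0,0],-1],[[0,0.85,0.01],[0,0,0],-1],[[0,0.95,0.02],[0,0,0],-1],[[0,1,0.02],[0,0,0],-1],[[0,1,0.02],[0,0,0],-1],[[0,1,0.02],[0,0,0],-1]]'
python3 -c "
from h import *
st()"
```

```text
time_s: 21.38
ee_pos: [0.4949, -0.3646, 0.0205]
tcp_rot: [0.568, -0.426, 0.423, -0.564]
ft_force: [0.7, 0.3, -1.3]
finger_gap: 0.548
t 21.38 p [ 0.4949 -0.3646  0.0205] q [ 0.5675 -0.4259  0.423  -0.5636] F [ 0.7  0.3 -1.3] gap 0.548 j [-0.315  0.469 -0.361  0.006 -0.746  2.165]
axes x [ 0.279 -0.96   0.   ] y [-0.007 -0.002 -1.   ] z [ 0.96   0.279 -0.007]
```

```bash
python3 -m jog '[[[0,0.03,0],[0,0,0],-1],[[0,0.05,0],[0,0,0],-1],[[0,0.05,0],[0,0,0],-1],[[0,0.05,0],[0,0,0],0.35],[[0,0.05,0],[0,0,0],0.35],[[0,0.05,0],[0,0,0],0.35],[[0,0.05,0],[0,0,0],0.35]]'
python3 -m jog '[[[0,-0.1,0],[0,0,0],0.35],[[0,-0.4,0],[0,0,0],0.35],[[0,-0.7,0],[0,0,0],0.35],[[0,-1,0],[0,0,0],0.35],[[0,-1,0],[0,0,0],0.35]]'
python3 -m jog '[[[-0.2,-0.3,0],[0,0,0],0.35],[[-0.5,-0.5,-0.2],[0,0,0],0.35],[[-0.8,-0.8,-0.4],[0,0,0],0.35],[[-1,-0.8,-0.6],[0,0,0],0.35],[[-1,-0.8,-0.6],[0,0,0],0.35]]'
python3 -c "
from h import *
st();snap('wrist','w15');snap('scene','sc15')
rel([.47,-.06,.2],[.054,-.9985,0],[0,0,-1]);crop('sc15',90,110,320,290,'sc15c')"
```

```text
time_s: 21.97
ee_pos: [0.495, -0.3648, 0.0157]
tcp_rot: [0.568, -0.426, 0.423, -0.564]
ft_force: [0.4, -0.2, 0.5]
finger_gap: 0.673
time_s: 22.38
ee_pos: [0.499, -0.3664, 0.1232]
tcp_rot: [0.567, -0.422, 0.426, -0.564]
ft_force: [1.1, -1.4, 0.9]
finger_gap: 0.677
time_s: 22.8
ee_pos: [0.4099, -0.2847, 0.2054]
tcp_rot: [0.566, -0.421, 0.427, -0.565]
ft_force: [-0.7, -0.3, -0.6]
finger_gap: 0.675
t 22.8 p [ 0.4099 -0.2847  0.2054] q [ 0.5665 -0.4206  0.4273 -0.5653] F [-0.7 -0.3 -0.6] gap 0.675 j [-0.208  0.081 -0.416  0.006 -1.066  2.061]
axes x [ 0.281 -0.96   0.009] y [ 0.007 -0.007 -1.   ] z [0.96  0.281 0.004]
shift [-2.011  0.027  1.185]
turn [-0.004  0.221  0.008]
```

View pics/w15.png

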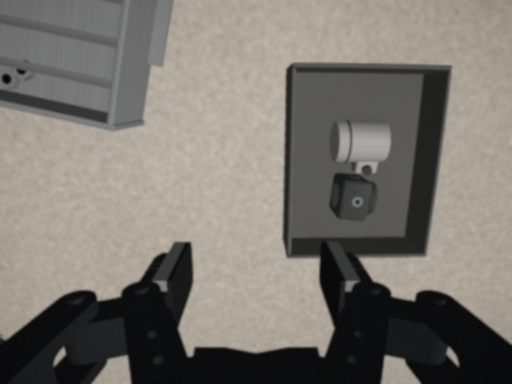

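View pics/sc15c.png

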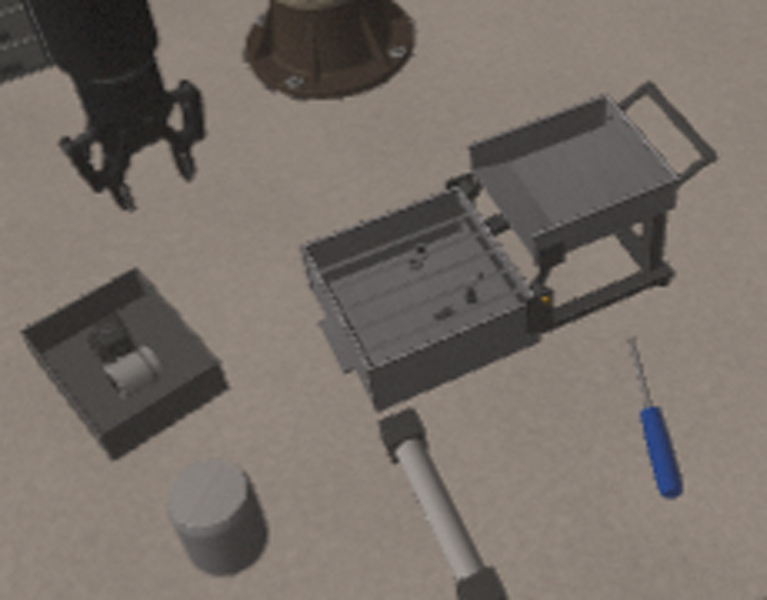

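Both couplings are in the box, the clamp at (360,142) and the receiver at (353,197). Next is a close look at the hardware under the grate.

```bash
python3 -m jog '[[[-0.35,0,0.2],[0,0,0],1],[[-0.7,0,0.4],[0,0,0],1],[[-1,0,0.6],[0,0,0],1],[[-1,0,0.6],[0,0,0],1]]';python3 -m jog '[[[-0.35,0,0.2],[0,0.1,0],1],[[-0.7,0,0.4],[0,0.22,0],1],[[-0.9,0,0.35],[0,0.22,0],1],[[-0.9,0,0.35],[0,0.22,0],1],[[-0.9,0,0.35],[0,0.22,0],1]]'
python3 -c "
from h import *
st();snap('wrist','w16');crop('w16',130,0,450,240,'w16c')"
```

```text
time_s: 23.23
ee_pos: [0.4445, -0.1699, 0.2036]
tcp_rot: [0.567, -0.419, 0.426, -0.566]
ft_force: [-0.2, 0.4, -0.1]
finger_gap: 1.0
time_s: 23.65
ee_pos: [0.453, -0.0726, 0.2028]
tcp_rot: [0.516, -0.481, 0.488, -0.515]
ft_force: [0.4, -0.1, 0.3]
finger_gap: 0.999
t 23.65 p [ 0.453  -0.0726  0.2028] q [ 0.5155 -0.481   0.488  -0.5146] F [ 0.4 -0.1  0.3] gap 0.999 j [ 0.281  0.013 -0.496  0.011 -1.058  1.346]
axes x [ 0.061 -0.998  0.008] y [ 0.006 -0.008 -1.   ] z [0.998 0.061 0.006]
```

View pics/w16c.png

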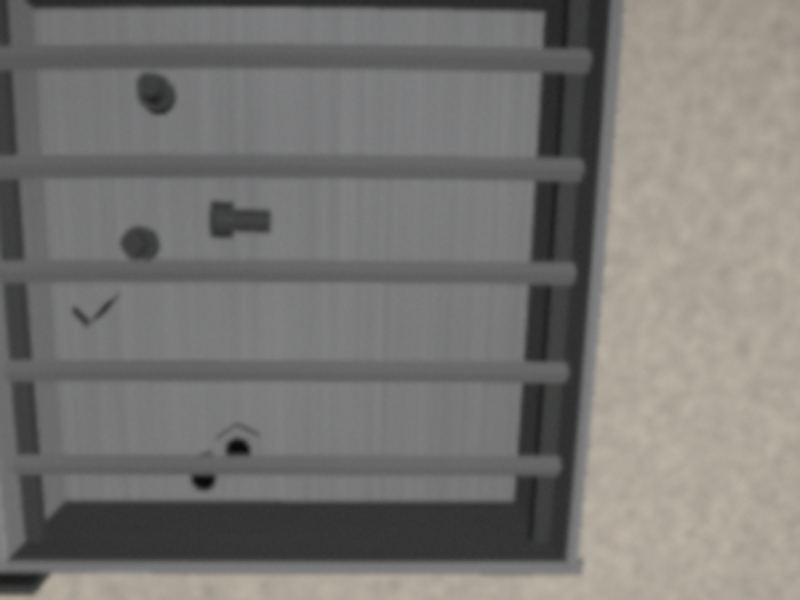

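```bash
python3 - <<'E'
from h import *
d=load('w16');G=np.array([.518,-.063,.072]);a=np.radians(3.3)
ex=np.array([np.cos(a),np.sin(a),0]);ey=np.array([-np.sin(a),np.cos(a),0])
for n,c in(('screw',(155,92)),('screw',(140,243)),('screw',(230,220)),('nut',(95,330)),('nut',(88,310)),('nut',(97,300)),('nut',(238,435)),('nut',(190,490)),('nut',(238,448)),('tray',(400,220))):
  p=pt(d,round(130+c[0]/2.5),round(c[1]/2.5));print(n,c,((p-G)@ex*1000).round(1),((p-G)@ey*1000).round(1),(p[2]*1000-72).round(1))
d=snap('side','s17');crop('s17',150,130,420,384,'s17c')
d=load('w15');P,u,v=cloud(d);b=np.array([.4485,-.3785]);t=np.radians(16.4);e=np.array([np.cos(t),np.sin(t)]);f=np.array([-e[1],e[0]])
q=np.c_[(P[:,:2]-b)@e,(P[:,:2]-b)@f,P[:,2]-.004]*1000
m=(abs(q[:,0])<80)&(abs(q[:,1])<58)&(q[:,2]>10);
for k in (m&(q[:,0]>0),m&(q[:,0]<0)):print(q[k].min(0).round(),q[k].max(0).round())
E
```

```text
screw (155, 92) 60.0 48.5 -40.2
screw (140, 243) 9.3 55.5 -38.1
screw (230, 220) 17.4 23.9 -47.7
nut (95, 330) -23.5 78.8 -59.6
nut (88, 310) -14.8 77.2 -43.4
nut (97, 300) -11.2 73.2 -43.4
nut (238, 435) -64.0 23.0 -52.1
nut (190, 490) -86.6 42.6 -52.3
nut (238, 448) -68.9 23.0 -51.4
tray (400, 220) 18.2 -39.8 -59.6
[  0. -24.  10.] [ 43.  53. 290.]
[-52. -20.  10.] [ -0.  58. 288.]
```

View pics/s17c.png

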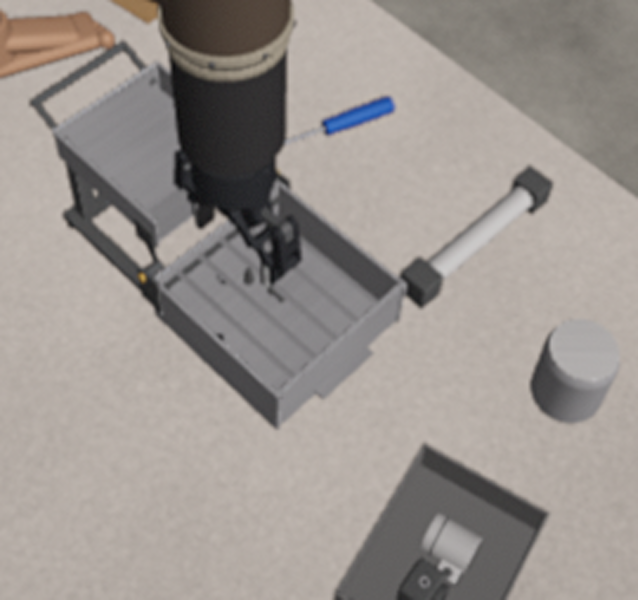

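All six small parts are on the tray floor (38–60 mm below the bar tops), both couplings are in the box, and the pan is down. The bystanders are where they were, so I'm handing in.

```bash
python3 -c "
from h import *
print(arm.hand_in())"
```

```text
the job is handed in; nothing more can be done
None
```

I tipped the pan to about 0.9 rad by its bar and everything slid out onto the grate. I then lowered it back to level while still holding the bar and let go. The receiver and then the clamp went from the bars into the parts box, and I handed in at about 24 s of the 67 s allowed.

**Last checks:**
- **Nuts and screws:** all three nuts and three screws are in the catch tray. Measured points on them lie about 38 to 52 mm below the bar tops, and none hung up on the bars. One nut by the hinge side reads a little high, about 43 mm below, probably propped on an edge, but it is well inside the limit.
- **Pan:** empty and level in the pictures, and the bar was back at its starting height to within 1 mm when I released it.
- **Couplings:** both are inside the box walls in the pictures. The clamp lies next to the receiver, nearer the middle of the box than where I set it down. I could not measure the couplings' final height in the box because the gripper fingers spoiled that depth check. I released both within a few millimetres of the floor.
- **Bystanders:** the screwdriver, tin and leg tube look unmoved, and so does what shows of the foot in the last picture.

Hand-in gave no verdict, so whether the run passed is not confirmed.

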